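# Lock the amber bottle away in the reagent drawer and bring back the key

## Task

The key is in the lock on top of the grey reagent cabinet: turn it a quarter turn clockwise to unlock, pull the drawer right out, and stand the amber bottle upright in the empty middle bay of the drawer. Push the drawer fully home, turn the key back to where it comes out, then take it out and put it in the steel tray. Keep the bottle upright throughout and leave everything else as it stands.

Things in the scene. Friction and masses are not known exactly. Their poses are not given: they have to be found in the camera images.
- key_bow (a point): The key, in the lock at the start, 72 mm long, 45 g: centre of its blue bow, the part to grip, 36 mm wide (key x), 11 thick (y), 38 tall (z). Key z runs from blade to bow, up in the lock. Below the bow: steel shoulder 18 x 9, 8 tall; round neck 5 thick, 7 long; flat blade 14 wide (x), 4.2 thick, 19 long. Fully in, this point is 27 mm above the lock face; the key is out once raised 26 mm straight up.
- key_tip (a point): End of the key's blade, 53 mm below the bow centre along the key's -z.
- lock_axis (a point): Fixed point on the lock's vertical axis, on its face: a steel disc 37 mm across on the cabinet top, 174 mm above the bench. x points to the cabinet's rear. The slot in the fixed face runs along x, with a red mark in front, so the key comes out only with its width along x, within about 5 degrees; turned further, its blade is held under the face.
- lock (a joint): Angle of the lock plug that the key turns, rad: 0 = locked, the key can come out; grows clockwise seen from above, to the stop at 1.57 = unlocked. From about 1.25 on the drawer is free. It stays where it is left (friction 0.04 N m); the key has about 0.1 rad of play in the plug.
- drawer (a joint): How far the drawer is pulled out, m: 0 = fully home, 0.145 = out to its stop. It slides along the cabinet's -x, with 2 N of friction and light damping, and stays where it is left. Locked, it gives only 2 to 4 mm.
- drawer_handle (a point): Middle of the drawer handle: a level steel bar 10 mm thick, 110 mm long along the cabinet's y, 140 mm above the bench, its axis 34 mm before the white drawer front (262 mm wide, top edge 160 mm above the bench). Axes as the cabinet; moves with the drawer. The lock axis lies 85 mm to its +y side and, with the drawer shut, 82 mm behind it.
- bay (a point): Centre of the floor of the drawer's empty middle bay, 20 mm above the bench; axes as the cabinet, moves with the drawer. Bay 120 mm long (x) from the drawer front to a 40 mm high partition, 98 mm wide (y) between 30 mm high partitions. The drawer front is 60 mm from this point and rises 140 mm above it. With the drawer right out, the point is 85 mm before the cabinet's front edge.
- amber_mid (a point): Centre of the amber bottle, 56 mm above its base: upright cylinder 52 mm in diameter up to 78 mm, white screw cap 40 mm in diameter, whole height 112 mm, mass 150 to 300 g. z is its upward axis.
- tray_in (a point): Centre of the inner floor of the loose steel tray: 170 mm (x) by 130 mm (y) outside, rim 22 mm high, walls and floor 3 mm, empty.
- cabinet: Fixed grey steel reagent cabinet: origin at the centre of its underside on the bench; 260 mm deep (x), 270 mm wide (y), top 170 mm above the bench. Its front with the drawer faces its own -x, towards the robot.
- jar: Bystander: small clear jar with an orange cap, 47 mm in diameter and 70 mm tall, standing in the drawer's bay on the -y side, centre about 92 mm from the middle bay's centre; it rides with the drawer. Origin at its base.
- slide_box: Bystander: green slide box 84 x 100 x 34 mm, on the rear of the cabinet top. Origin at its base.
- tube_rack: Bystander: clear and white tube rack 105 x 210 mm, tubes up to 122 mm high. Origin at its base.
- stopper_bottle: Bystander: glass-stoppered bottle, 64 mm in diameter, 181 mm tall. Origin at its base.
- beaker: Bystander: glass beaker, 76 mm in diameter, 100 mm tall. Origin at its base.
- flask: Bystander: conical flask, 90 mm in diameter at the base, 146 mm tall. Origin at its base.
- wash_bottle: Bystander: white wash bottle with a red spout, 68 mm in diameter, 200 mm tall. Origin at its base.

How it is judged:
On the way, in this order (a step that is already met when the one before it is completed fails the run):
1. the key is turned clockwise until the drawer is free, with the drawer still shut (value of joint lock above 1.25 rad and value of joint drawer below 0.012 m), for 0.1 s.
2. the drawer is pulled out to within 15 mm of its stop (value of joint drawer above 0.13 m), for 0.1 s.
3. the amber bottle stands upright in the middle bay, let go (x of amber_mid in the frame of bay between -0.042 and 0.042 m and y of amber_mid in the frame of bay between -0.032 and 0.032 m and z of amber_mid in the frame of bay between 0.048 and 0.062 m and angle between amber_mid's own z axis and vertical below 0.15 rad and contact force between amber_bottle and the fingers below 0.2 N and linear speed of amber_bottle below 0.03 m/s), for 0.2 s.
4. the drawer is pushed home to within 5 mm, the bottle standing in it, the lock still open (value of joint drawer below 0.005 m and value of joint lock above 0.5 rad and x of amber_mid in the frame of bay between -0.042 and 0.042 m and y of amber_mid in the frame of bay between -0.032 and 0.032 m and z of amber_mid in the frame of bay between 0.048 and 0.062 m and angle between amber_mid's own z axis and vertical below 0.15 rad), for 0.1 s.
5. the key is turned back to within 0.2 rad of the locked position, still in the lock (value of joint lock below 0.2 rad and value of joint drawer below 0.005 m and distance between key_bow and lock_axis below 0.034 m), for 0.1 s.
6. the key is drawn out of the lock, the lock staying locked (value of joint lock below 0.2 rad and not (distance between key_bow and lock_axis below 0.056 m)), for 0.05 s.
At the end, for the whole second after the job is handed in: The drawer is home to within 5 mm and the lock within 0.2 rad of locked; the amber bottle stands upright (within 0.15 rad) in the drawer's middle bay; the key lies at rest in the steel tray, let go, both its bow and its tip within the tray's outline (x of key_bow in the frame of tray_in between -0.085 and 0.085 m and x of key_tip in the frame of tray_in between -0.085 and 0.085 m and y of key_bow in the frame of tray_in between -0.07 and 0.07 m and y of key_tip in the frame of tray_in between -0.066 and 0.066 m and z of key_bow in the frame of tray_in below 0.045 m and z of key_tip in the frame of tray_in below 0.03 m and value of joint lock below 0.2 rad and value of joint drawer below 0.005 m and x of amber_mid in the frame of bay between -0.042 and 0.042 m and y of amber_mid in the frame of bay between -0.032 and 0.032 m and z of amber_mid in the frame of bay between 0.048 and 0.062 m and angle between amber_mid's own z axis and vertical below 0.15 rad and linear speed of key below 0.02 m/s and contact force between key and the fingers below 0.2 N); the robot touches nothing.
It fails at once if the amber bottle is tipped by more than 0.5 rad (angle between amber_mid's own z axis and vertical above 0.5 rad).
It fails at once if the jar in the drawer is knocked over (angle between jar's own z axis and vertical above 0.6 rad).
It fails at once if another thing on the bench or on the cabinet is shifted by more than 30 mm or knocked over (distance of any of tube_rack, stopper_bottle, beaker, flask, wash_bottle, slide_box from where it was at the start of the episode above 0.03 m or angle between any of tube_rack, stopper_bottle, beaker, flask, wash_bottle, slide_box's own z axis and vertical above 0.4 rad).
It also fails if it takes over 72 s, if anything falls off the work surface, if the arm or the gripper's body presses on something with over 40 N, if the wrist force passes 120 N, or if a joint passes its speed limit or range.

## Robot

A 7-joint arm with a two-finger parallel gripper is mounted at the origin on the work surface. World frame = base frame: x ahead of the robot, y to its left, z up, the work surface at z = 0. Lengths are in m, angles in rad, forces in N, time in s.
With the tool pointing down it reaches from about 0.35 to 0.9 m from the base axis. Payload 8.1 kg.
Tool frame: the origin (TCP) lies midway between the tips of the shut fingers; the grasp point (between the pads) lies 19 mm behind it; z points along the fingers, x is the direction in which the jaws open and shut, and the axes are right-handed (so a half turn about z gives the same grasp; the last joint's range is limited). The gripper opens to 85 mm and grips with 20 to 120 N. Pads are 22 mm wide; open, the fingers measure 114 mm over their backs; the gripper's body (76 mm by 85 mm) begins 54 mm behind the grasp point. The pads swing forward as they close: fully open they stand 13 mm farther back than shut.
Start: joints at [1.027, 0.434, 0.025, 1.573, -0.012, 1.134, -0.075], TCP at [0.267, -0.565, 0.231] pointing down, gripper open.
Joint ranges: [-2.62, 2.62], [-0.44, 2.09], [-1.27, 1.32], [0.08, 2.57], [-1.32, 4.46], [0.12, 2], [-2.74, 2.74]. Speed limits (rad/s): [2.22, 2.22, 3.01, 3.01, 3.14, 3.14, 3.14].

## Interface

Orientations are given as a rotation vector (axis times angle).
In Python, from station import get_state, capture, close_job gives the robot as it stands. The module is installed in compiled form; this text tells all that it offers.
- The arm moves only by the shell command python3 -m jog 'ROWS' [OPENING] [FORCE]. ROWS is JSON, a list that holds one entry, the list of rows, each a list of 6 numbers: the shift along the tool's x, y, z scaled (see below), then the turn, a rotation vector about the tool's x, y, z scaled (see below). A call has 1 to 10 rows; each row shifts and turns the commanded pose from where the row before left it, along the tool's axes as they then stand; what a row does not reach is not made up. The controller multiplies each number of a shift by 2 cm and each number of a turn by 5 degrees. A row lasts 1/12 s, in which the tool goes at most 41.7 mm and 7.16 degrees, less where a joint would pass 70% of its speed; a pose out of reach is approached as far as the arm can. A call with a number of a shift or a turn outside -1 to 1 is refused whole. A call with a gripper value outside its range is refused whole. OPENING is the opening, from 0 (shut) to 1 (fully open), set as the call begins (- or left out, the last holds). The fingers move at their own pace and stop on an object; FORCE is the grip in N (left out, the last holds). Time passes only in rows, so rows that do not move let the fingers close. It gives the time, the measured TCP pose, the force and the opening at its end, in the units of the state.
- get_state(): the state, without advancing time (a new reading comes with each control period).
- capture(name): name is "scene" or "top" or "wrist"; returns a dict with "image" (480x640x3 uint8, red, green, blue), "mtx" (3x3 intrinsics, pixels), "k1" (the pictures are not rectified: a ray, as slopes to the right and down, at radius r is drawn at 1 + k1 r^2 times it, then the intrinsics apply), "R" (3x3) and "t" (3): a world point X has camera coordinates R X + t; the wrist camera has in their place "tool_from_camera" (4x4, takes a point from camera to tool coordinates, whose origin is the TCP and whose axes are the tool frame's). Camera axes: x right, y down, z forward; pixel columns grow to the right and rows downward; lengths in m; the calibration is good to about 2 mm. A picture is of the moment at which its call begins: read the wrist's pose just before it. There is no depth.
- close_job(): hands the job in, once; it reports no verdict.
The state is a dict: "time": time; "qpos": joint angles; "qvel": joint speeds; "effort": joint torques, N m; "ee_pos": TCP position; "eef_rot": TCP orientation; "ft_force": force on the tool from outside, world axes, zero at the start; "wrist_torque": the same for the moment, N m; "finger_gap": finger opening in m.
Only numpy, scipy, OpenCV 4.12 (cv2) and the standard library are available. Lean on these libraries where they do the work, as an engineer would, in place of code of your own. Each camera call takes 0.05 s, during which the arm holds its last target.

## Working session

There is one attempt and no reset: what is moved stays moved. The work goes in short steps, Python scripts to look and compute and a shell command to move; the robot and the scene stay as the last step left them, time stands still between calls to the robot, and variables do not carry over. Pictures are saved under pics/ and viewed, and the job is handed in when it is done.

```bash
mkdir -p pics; ls
python3 - <<'E'
from station import get_state, capture
import cv2
s=get_state(); print(s)
for n in ["scene","top","wrist"]:
    c=capture(n); cv2.imwrite(f"pics/{n}0.png",c["image"][:,:,::-1])
    print(n,{k:v for k,v in c.items() if k!="image"})
E
```

```text
pics
{'time': 0.0, 'qpos': array([ 1.02744496,  0.43521937,  0.02496201,  1.574064  , -0.01159752,
        1.13399047, -0.07509396]), 'qvel': array([-0.00110209,  0.00029557,  0.0002052 , -0.00189532,  0.00082801,
       -0.00029832, -0.00146173]), 'effort': array([-5.21665697e-04, -6.70484376e+01,  1.02465346e+00, -3.16204441e+01,
        1.55815214e-02,  1.24328054e-02,  6.84888263e-06]), 'ee_pos': array([ 0.26638527, -0.56485206,  0.23054088]), 'eef_rot': array([-2.65267693e+00,  1.68181065e+00,  2.14507645e-03]), 'ft_force': array([-0.16834262,  0.37160777,  0.32115309]), 'wrist_torque': array([ 0.02541744, -0.03700898, -0.05445468]), 'finger_gap': 0.08515391279347513}
scene {'mtx': array([[560.9038451 ,   0.        , 311.5681285 ],
       [  0.        , 560.9038451 , 239.98616426],
       [  0.        ,   0.        ,   1.        ]]), 'k1': -0.1586695232058884, 'R': array([[ 0.98886831,  0.14861665,  0.00724919],
       [ 0.13223106, -0.85541462, -0.50078017],
       [-0.0682232 ,  0.49616421, -0.86554415]]), 't': array([-0.60841235, -0.013327  ,  1.55094485])}
top {'mtx': array(
[... 235 characters left out ...]
 [-0.99522429,  0.02344367, -0.09475765],
       [ 0.09440486, -0.01572591, -0.99540967]]), 't': array([0.00951038, 0.64371472, 1.74877404])}
wrist {'mtx': array([[418.61069362,   0.        , 318.94207918],
       [  0.        , 418.61069362, 242.34596429],
       [  0.        ,   0.        ,   1.        ]]), 'k1': -0.04604116503464468, 'tool_from_camera': array([[ 9.99999971e-01, -1.33630841e-04,  2.00286882e-04,
        -5.71920261e-04],
       [ 6.69016392e-05,  9.53303922e-01,  3.02012628e-01,
        -7.74874912e-02],
       [-2.31292471e-04, -3.02012606e-01,  9.53303904e-01,
        -1.41910107e-01],
       [ 0.00000000e+00,  0.00000000e+00,  0.00000000e+00,
         1.00000000e+00]])}
```

View pics/scene0.png

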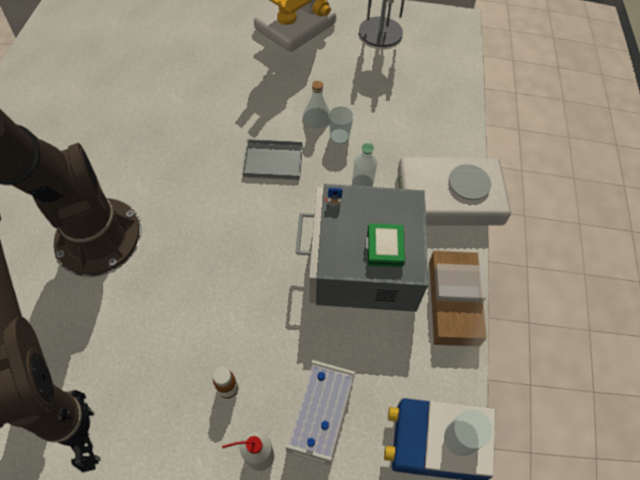

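View pics/top0.png

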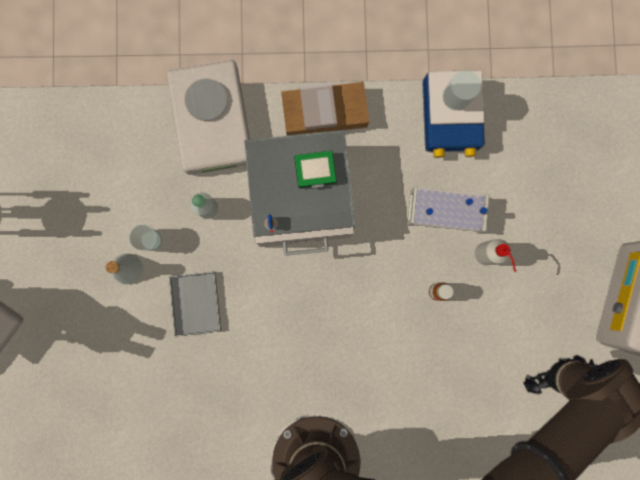

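View pics/wrist0.png

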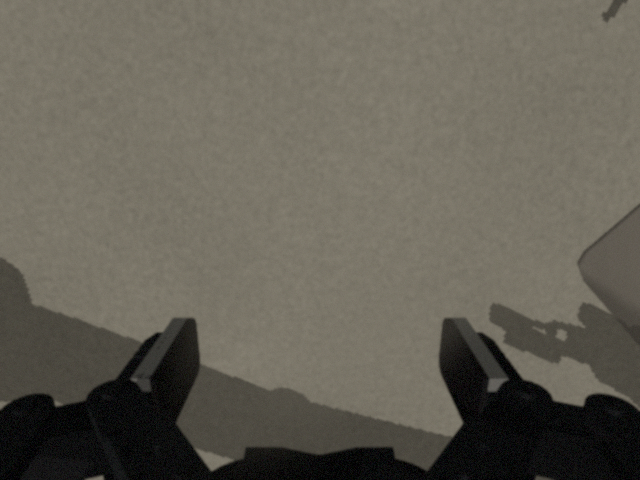

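```bash
cat > h.py <<'E'
import numpy as np, cv2
from scipy.spatial.transform import Rotation as Ro
from station import get_state, capture
def cam(n):
    s=get_state(); c=capture(n)
    if n=="wrist":
        T=np.eye(4);T[:3,:3]=Ro.from_rotvec(s["eef_rot"]).as_matrix();T[:3,3]=s["ee_pos"]
        W=T@c["tool_from_camera"]; c["R"]=W[:3,:3].T; c["t"]=-c["R"]@W[:3,3]
    return c
def ray(c,u,v):
    m=c["mtx"]; xd=np.array([(u-m[0,2])/m[0,0],(v-m[1,2])/m[1,1]]); x=xd.copy()
    for _ in range(20): x=xd/(1+c["k1"]*(x@x))
    d=c["R"].T@np.array([x[0],x[1],1]); o=-c["R"].T@c["t"]; return o,d/np.linalg.norm(d)
def onz(c,u,v,z):
    o,d=ray(c,u,v); return o+d*(z-o[2])/d[2]
def proj(c,X):
    X=np.asarray(X,float); p=c["R"]@X+c["t"]; x=p[:2]/p[2]; x=x*(1+c["k1"]*(x@x)); m=c["mtx"]
    return np.array([m[0,0]*x[0]+m[0,2],m[1,1]*x[1]+m[1,2]])
def tri(c1,p1,c2,p2):
    o1,d1=ray(c1,*p1);o2,d2=ray(c2,*p2)
    A=np.stack([d1,-d2],1);s=np.linalg.lstsq(A,o2-o1,rcond=None)[0]
    a=o1+d1*s[0];b=o2+d2*s[1];return (a+b)/2,np.linalg.norm(a-b)
def save(img,name,box=None,k=1):
    if box: x0,y0,x1,y1=box; img=img[y0:y1,x0:x1]
    cv2.imwrite("pics/"+name,cv2.resize(img,None,fx=k,fy=k,interpolation=cv2.INTER_CUBIC)[:,:,::-1])
def blob(c,mask,n=1):
    k,l,st,ce=cv2.connectedComponentsWithStats(mask.astype(np.uint8)); o=np.argsort(-st[1:,4])[:n]+1
    return [(ce[i].round(1),st[i]) for i in o]
def delta(pos,yaw):
    """tool-frame shift (units of 2cm) and turn (units of 5deg) to reach tool down w/ tool x axis at angle yaw in world"""
    s=get_state();R=Ro.from_rotvec(s["eef_rot"]).as_matrix()
    x=np.array([np.cos(yaw),np.sin(yaw),0]);z=np.array([0,0,-1.]);Rt=np.stack([x,np.cross(z,x),z],1)
    sh=R.T@(np.array(pos)-s["ee_pos"]); rv=Ro.from_matrix(R.T@Rt).as_rotvec()
    print("shift units",(sh/0.02).round(2),"turn units",(np.degrees(rv)/5).round(2),"q",s["qpos"].round(2),"t",round(s["time"],2))
E
python3 - <<'E'
from h import *
s=cam("scene");t=cam("top")
save(s["image"],"s1.png",(285,170,445,320),5)
save(t["image"],"t1.png",(230,120,370,260),5)
save(t["image"],"t2.png",(160,260,240,345),7)
save(t["image"],"t3.png",(400,170,530,310),5)
save(s["image"],"s3.png",(190,350,290,480),6)if 0 else save(s["image"],"s3.png",(190,350,290,450),6)
print(-s["R"].T@s["t"],-t["R"].T@t["t"])
E
```

```text
[ 0.70921236 -0.69050322  1.34014784] [0.47578386 0.02191662 1.80161569]
```

View pics/s1.png

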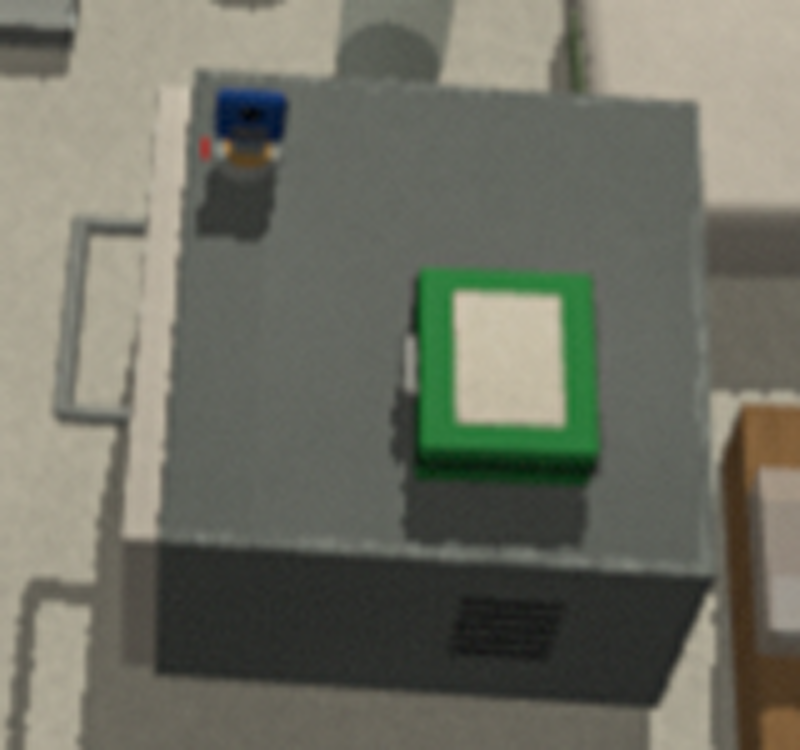

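View pics/t1.png

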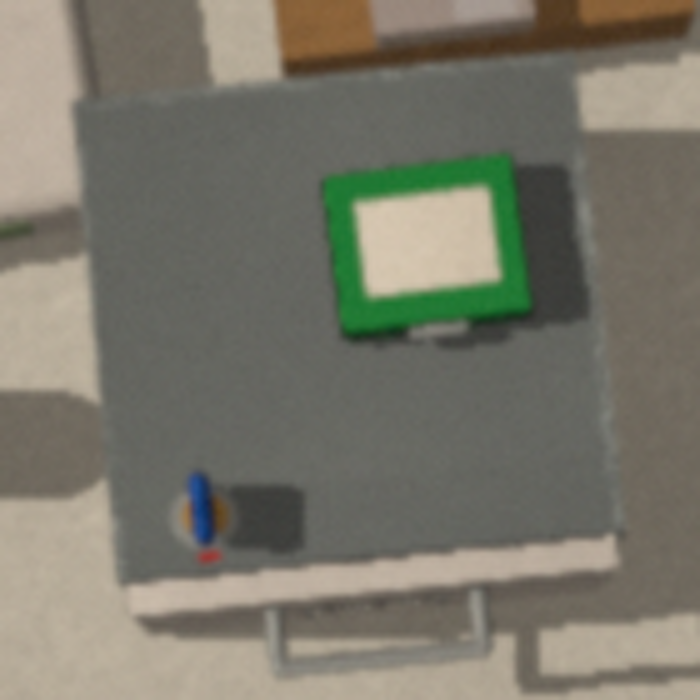

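View pics/t2.png

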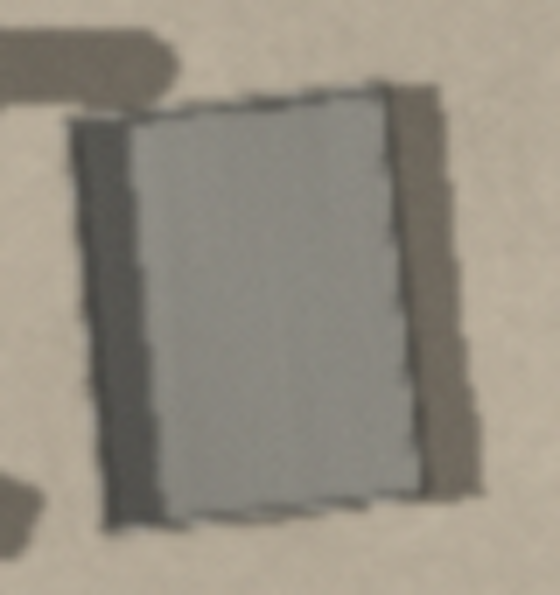

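View pics/t3.png

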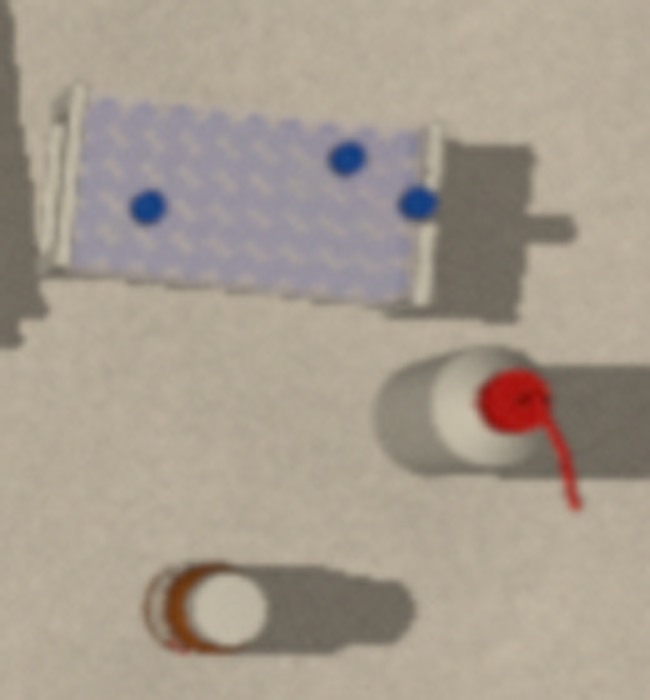

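View pics/s3.png

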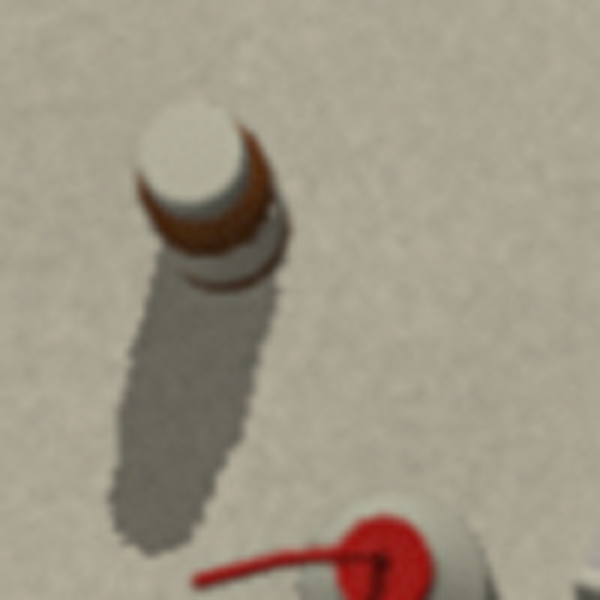

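Run:
```python
from h import *
s=cam("scene");t=cam("top")
P=lambda x,y:(230+x/5-.4,120+y/5-.4)
c=[onz(t,*P(*p),.17) for p in [(78,100),(575,62),(622,533),(120,583)]]
print("cab corners RL RR FR FL",np.round(c,4)); 
for a,b in [(0,1),(1,2),(2,3),(3,0)]: 
    d=c[a]-c[b];print(np.linalg.norm(d[:2]).round(4),np.degrees(np.arctan2(d[1],d[0])).round(2))
print("center",np.mean(c,0).round(4))
im=t["image"].astype(int);B=lambda im:((im[:,:,2]>im[:,:,0]+40)&(im[:,:,2]>im[:,:,1]+40))
m=B(im);m[:, :230]=0;m[:,370:]=0;m[:120]=0;m[260:]=0
bt=blob(t,m)[0];print("blue top",bt,onz(t,*bt[0],.22))
ys,xs=np.nonzero(m);pts=np.array([onz(t,x,y,.22)[:2] for x,y in zip(xs,ys)])
pc=np.linalg.svd(pts-pts.mean(0))[2][0];print("key dir",np.degrees(np.arctan2(pc[1],pc[0])))
im=s["image"].astype(int);m=B(im);m[:, :310]=0;m[:,360:]=0;m[:170]=0;m[220:]=0
bs=blob(s,m)[0];print("blue scene",bs,tri(t,bt[0],s,bs[0]))
h=[onz(t,*P(*p),.145) for p in [(278,665),(487,648)]];print("handle ends",np.round(h,4),np.mean(h,0).round(4),np.degrees(np.arctan2(*(h[0]-h[1])[[1,0]])))
print("red",onz(t,*P(208,556),.174))
print("disc",onz(t,*P(204,516),.174))
ca=onz(t,445.4,291.2,.112);cs=onz(s,190+191/6-.4,350+152/6-.4,.112);print("cap",ca,cs)
T=lambda x,y:(160+x/7-.4,260+y/7-.4)
q=[onz(t,*T(*p),.022) for p in [(70,120),(382,85),(428,495),(107,528)]];print("tray",np.round(q,4),np.mean(q,0));
for a,b in [(0,1),(1,2),(2,3),(3,0)]: 
    d=q[a]-q[b];print(np.linalg.norm(d[:2]).round(4),np.degrees(np.arctan2(d[1],d[0])).round(2))
for n,p in dict(stop=(198,200),beak=(145,238),flask=(112,267)).items(): print(n,onz(t,*p,{'stop':.181,'beak':.1,'flask':.146}[n]))
print("wash top",onz(t,400+514/5,170+400/5,.2)," rack",onz(t,400+60/5,170+265/5,.06),onz(t,400+60/5,170+120/5,.06))
```

```text
cab corners RL RR FR FL [[ 0.8833  0.1666  0.17  ]
 [ 0.8984 -0.0993  0.17  ]
 [ 0.6443 -0.1166  0.17  ]
 [ 0.6241  0.1485  0.17  ]]
0.2664 93.24
0.2546 3.9
0.2659 -85.63
0.2598 -176.0
center [0.7625 0.0248 0.17  ]
blue top (array([269.5, 221. ]), array([268, 215,   4,  13,  34], dtype=int32)) [0.65761175 0.10344278 0.22      ]
key dir -172.83337868322627
blue scene (array([334.9, 189. ]), array([329, 188,  12,   3,  21], dtype=int32)) (array([0.65673215, 0.10323703, 0.21935176]), np.float64(0.001952329172665893))
handle ends [[ 0.5805  0.0671  0.145 ]
 [ 0.5869 -0.0447  0.145 ]] [0.5837 0.0112 0.145 ] 93.28455158558806
red [0.63688817 0.10183191 0.174     ]
disc [0.65808081 0.10353759 0.174     ]
cap [ 0.46755684 -0.36360214  0.112     ] [ 0.46445116 -0.36349388  0.112     ]
tray [[0.5275 0.4001 0.022 ]
 [0.5385 0.2737 0.022 ]
 [0.373  0.2568 0.022 ]
 [0.3634 0.3855 0.022 ]] [0.45061233 0.32902309 0.022     ]
0.1268 94.99
0.1664 5.86
0.1292 -85.73
0.1648 -174.95
stop [0.7218311  0.29160636 0.181     ]
beak [0.63254224 0.44993372 0.1       ]
flask [0.55346604 0.5247284  0.146     ]
wash top [ 0.57039025 -0.49664954  0.2       ]  rack [ 0.66094371 -0.28995367  0.06      ] [ 0.74356785 -0.29324498  0.06      ]
```

Run:
```python
from h import *
s=get_state();R=Ro.from_rotvec(s["eef_rot"]).as_matrix();print(R.round(3), np.degrees(np.arctan2(R[1,0],R[0,0])))
for y in (93.8,-86.2): delta([.657,.1035,.30],np.radians(y))
```

```text
[[ 0.427 -0.904 -0.   ]
 [-0.904 -0.427  0.   ]
 [-0.     0.    -1.   ]] -64.75081771028592
shift units [-21.91 -31.92  -3.44] turn units [ -0.     0.   -31.71] q [ 1.03  0.43  0.02  1.57 -0.01  1.13 -0.08] t 0.35
shift units [-21.91 -31.92  -3.44] turn units [0.   0.   4.29] q [ 1.03  0.43  0.02  1.57 -0.01  1.13 -0.08] t 0.35
```

```bash
python3 -m jog '[[[-0.68,-1,-0.2,0,0,0],[-0.68,-1,-0.2,0,0,0],[-0.68,-1,-0.2,0,0,0],[-0.68,-1,-0.2,0,0,0],[-0.68,-1,-0.2,0,0,0],[-0.68,-1,-0.2,0,0,0],[-0.68,-1,-0.2,0,0,0],[-0.68,-1,-0.2,0,0,0],[-0.68,-1,-0.2,0,0,0],[-0.68,-1,-0.2,0,0,0]]]' 0.5 40
python3 -m jog '[[[-0.68,-1,-0.2,0,0,0],[-0.68,-1,-0.2,0,0,0],[-0.68,-1,-0.2,0,0,0],[-0.68,-1,-0.2,0,0,0],[-0.68,-1,-0.2,0,0,0],[-0.68,-1,-0.2,0,0,0],[-0.68,-1,-0.2,0,0,0],[-0.68,-1,0,0,0,0],[-0.68,-1,0,0,0,0],[-0.68,-1,0,0,0,0]]]'
python3 -m jog '[[[-0.68,-1,0,0,0,0],[-0.68,-1,0,0,0,0],[-0.68,-1,0,0,0,0],[-0.68,-1,0,0,0,0],[-0.68,-1,0,0,0,0],[-0.68,-1,0,0,0,0],[-0.68,-1,0,0,0,0],[-0.68,-1,0,0,0,0],[-0.68,-1,0,0,0,0],[-0.68,-1,0,0,0,0]]]'
python3 -m jog '[[[0,0,0,0,0,-1],[0,0,0,0,0,-1],[0,0,0,0,0,-1],[0,0,0,0,0,-1],[0,0,0,0,0,-1],[0,0,0,0,0,-1],[0,0,0,0,0,-1],[0,0,0,0,0,-1],[0,0,0,0,0,-1],[0,0,0,0,0,-1]]]'
python3 -c "
from h import *
delta([.657,.1035,.30],np.radians(93.8))"
```

```text
time: 1.18
ee_pos: [0.3899, -0.3559, 0.2716]
eef_rot: [2.653, -1.682, 0.0]
ft_force: [0.4, -0.1, 1.2]
finger_gap: 0.0426
time: 2.02
ee_pos: [0.5128, -0.1476, 0.2995]
eef_rot: [2.653, -1.682, 0.001]
ft_force: [0.7, -0.1, -1.2]
finger_gap: 0.0427
time: 2.85
ee_pos: [0.6357, 0.0607, 0.2993]
eef_rot: [2.653, -1.682, 0.0]
ft_force: [0.1, 0.0, -0.3]
finger_gap: 0.0425
time: 3.68
ee_pos: [0.6353, 0.0596, 0.2992]
eef_rot: [3.116, -0.397, -0.0]
ft_force: [-0.1, 0.4, 0.6]
finger_gap: 0.0428
shift units [ 0.5  -2.4  -0.04] turn units [  0.     0.   -21.66] q [ 0.12  0.46 -0.46  1.41  0.2   1.33 -0.6 ] t 3.68
```

```bash
python3 -m jog '[[[0,0,0,0,0,-1],[0,0,0,0,0,-1],[0,0,0,0,0,-1],[0,0,0,0,0,-1],[0,0,0,0,0,-1],[0,0,0,0,0,-1],[0,0,0,0,0,-1],[0,0,0,0,0,-1],[0,0,0,0,0,-1],[0,0,0,0,0,-1]]]'
python3 -m jog '[[[0,0,0,0,0,-1],[0,0,0,0,0,-1],[0,0,0,0,0,-1],[0,0,0,0,0,-1],[0,0,0,0,0,-1],[0,0,0,0,0,-1],[0,0,0,0,0,-1],[0,0,0,0,0,-1],[0,0,0,0,0,-1],[0,0,0,0,0,-1]]]'
python3 -m jog '[[[0,0,0,0,0,-1],[0,0,0,0,0,-0.66]]]'
python3 - <<'E'
from h import *
delta([.657,.1035,.30],np.radians(93.8))
w=cam("wrist"); save(w["image"],"w1.png")
im=w["image"].astype(int);m=((im[:,:,2]>im[:,:,0]+30)&(im[:,:,2]>im[:,:,1]+30))
b=blob(w,m)[0];print(b,onz(w,*b[0],.215),onz(w,*b[0],.22))
for X in ([.657,.1035,.201],[.657,.1035,.174]):print(proj(w,X))
E
```

```text
time: 4.52
ee_pos: [0.6352, 0.0596, 0.2992]
eef_rot: [2.992, 0.957, -0.0]
ft_force: [0.2, -0.6, -0.9]
finger_gap: 0.0426
time: 5.35
ee_pos: [0.6353, 0.0595, 0.2992]
eef_rot: [2.307, 2.132, -0.0]
ft_force: [-0.2, 0.1, 0.0]
finger_gap: 0.0425
time: 5.52
ee_pos: [0.6353, 0.0594, 0.2992]
eef_rot: [2.146, 2.294, -0.001]
ft_force: [-0.1, 1.0, -0.4]
finger_gap: 0.0425
shift units [ 2.13  1.23 -0.04] turn units [-0.  0.  0.] q [ 0.36  0.56 -0.88  1.38  0.43  1.4   1.11] t 5.52
(array([395.7, 278.1]), array([383, 248,  21,  63, 681], dtype=int32)) [0.64846076 0.10565732 0.215     ] [0.64646584 0.1045354  0.22      ]
[386.6602937  281.98484563]
[380.60153574 266.4930728 ]
```

View pics/w1.png

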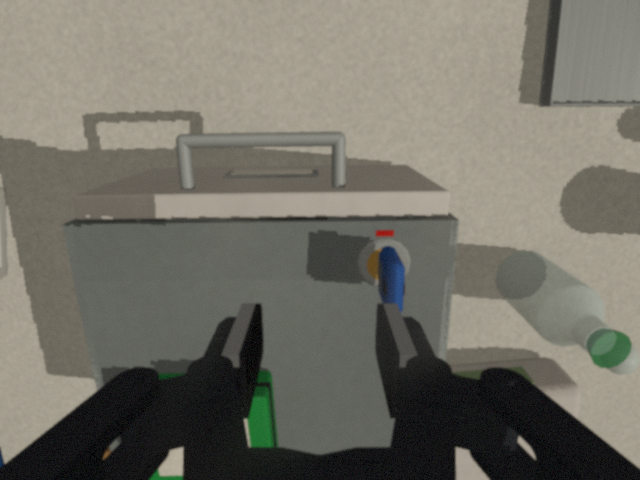

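Run:
```python
from h import *
w=cam("wrist"); save(w["image"],"w1z.png",(340,220,440,320),7)
for n,p,z in [("disc",(383,263),.174),("red",(384.5,233),.174),("h1",(182,138),.145),("h2",(341,138),.145),("FL",(456,216),.17),("FR",(68,222),.17)]: print(n,onz(w,*p,z).round(4))
```

```text
disc [0.6542 0.1049 0.174 ]
red [0.633  0.1034 0.174 ]
h1 [ 0.5826 -0.0389  0.145 ]
h2 [0.5754 0.071  0.145 ]
FL [0.619  0.1507 0.17  ]
FR [ 0.6411 -0.1109  0.17  ]
```

View pics/w1z.png

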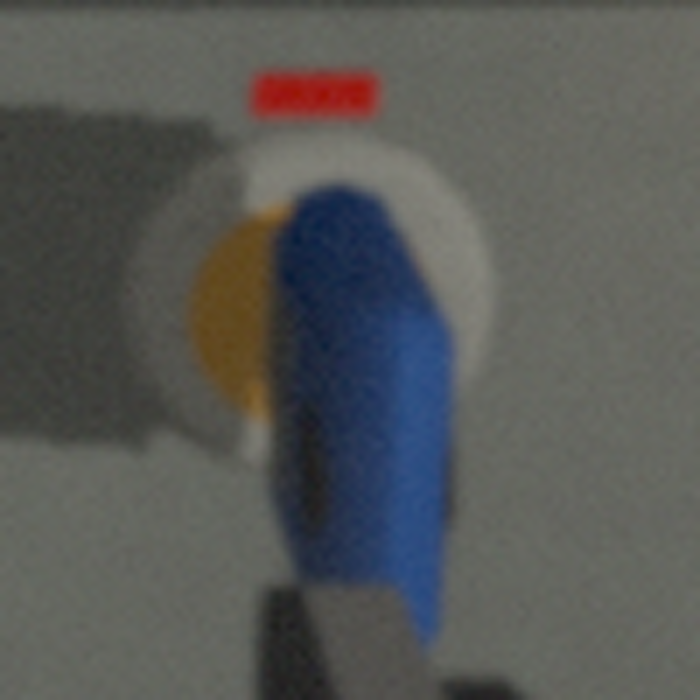

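```bash
python3 -m jog '[[[0.72,0.4,0,0,0,0],[0.72,0.4,0,0,0,0],[0.72,0.4,0,0,0,0],[0,0,0,0,0,0]]]'
python3 - <<'E'
from h import *
delta([.6565,.104,.186],np.radians(93.8))
w=cam("wrist"); save(w["image"],"w2.png")
for X in ([.6565,.104,.22],[.6565,.104,.174]):print(proj(w,X))
E
```

```text
time: 5.95
ee_pos: [0.6566, 0.1078, 0.2991]
eef_rot: [-2.149, -2.289, -0.002]
ft_force: [-0.8, 0.8, 0.9]
finger_gap: 0.0427
shift units [-0.2  -0.02  5.66] turn units [-0.   -0.02 -0.04] q [ 0.25  0.6  -0.87  1.31  0.45  1.43  1.05] t 5.95
[310.85060555 254.02976407]
[312.00252362 231.2696881 ]
```

View pics/w2.png

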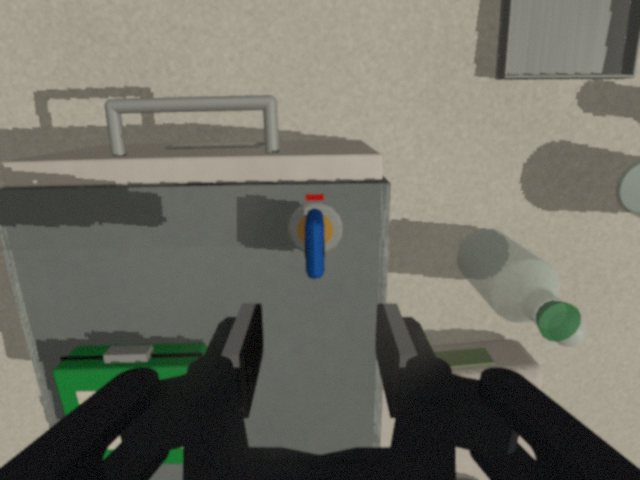

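```bash
python3 -m jog '[[[-0.14,-0.05,0.9,0,0,0],[0,0,1,0,0,0],[0,0,1,0,0,0],[0,0,1,0,0,0],[0,0,1,0,0,0],[0,0,0.75,0,0,0],[0,0,0,0,0,0]]]'
python3 - <<'E'
from h import *
delta([.6555,.105,.186],np.radians(93.8))
w=cam("wrist"); save(w["image"],"w3.png")
E
```

```text
time: 6.58
ee_pos: [0.6541, 0.0992, 0.1828]
eef_rot: [-2.153, -2.285, 0.008]
ft_force: [0.2, -0.8, -0.7]
finger_gap: 0.0427
shift units [ 0.29  0.09 -0.16] turn units [-0.06  0.02 -0.08] q [ 0.26  0.68 -0.83  1.48  0.52  1.22  0.99] t 6.58
```

View pics/w3.png

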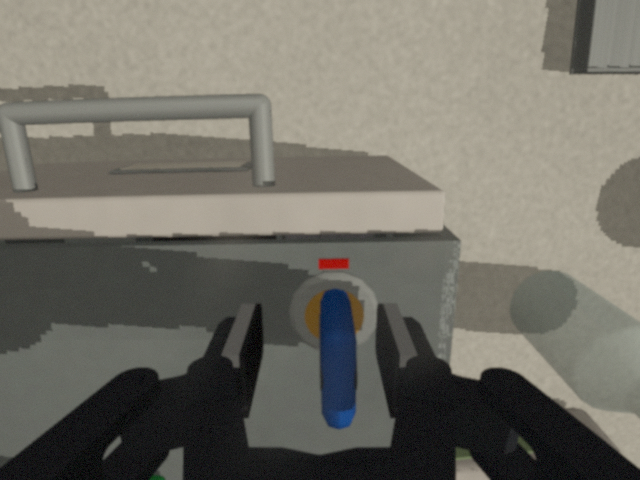

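```bash
python3 -m jog '[[[0,0,0,0,0,0],[0,0,0,0,0,0]]]'
python3 - <<'E'
from h import *
delta([.6555,.105,.186],np.radians(93.8))
w=cam("wrist")
for X in ([.6555,.105,.22],[.6555,.105,.174]):print(proj(w,X))
im=w["image"].astype(int);m=((im[:,:,2]>im[:,:,0]+30)&(im[:,:,2]>im[:,:,1]+30));print(blob(w,m))
print(onz(w,334,310,.174))
E
```

```text
time: 6.8
ee_pos: [0.6564, 0.1014, 0.1878]
eef_rot: [2.152, 2.287, 0.003]
ft_force: [-1.1, -0.6, -0.4]
finger_gap: 0.0429
shift units [ 0.18 -0.03  0.09] turn units [ 0.02 -0.   -0.06] q [ 0.26  0.67 -0.83  1.47  0.52  1.22  0.99] t 6.8
[328.80367218 372.56100104]
[326.30954698 305.58980187]
[(array([328.7, 320.1]), array([ 315,  278,   31,  105, 2027], dtype=int32))]
[0.65731087 0.1082947  0.174     ]
```

```bash
python3 -m jog '[[[0.18,-0.03,0.08,0,0,0],[0,0,0,0,0,0]]]' 0 40
python3 -m jog '[[[0,0,0,0,0,0],[0,0,0,0,0,0],[0,0,0,0,0,0],[0,0,0,0,0,0]]]'
python3 - <<'E'
from h import *
delta([.6555,.105,.186],np.radians(93.8))
w=cam("wrist"); save(w["image"],"w4.png")
E
```

```text
time: 7.02
ee_pos: [0.6548, 0.1059, 0.1853]
eef_rot: [2.151, 2.29, 0.002]
ft_force: [-0.0, 0.7, 0.2]
finger_gap: 0.0193
time: 7.35
ee_pos: [0.6549, 0.1056, 0.1852]
eef_rot: [-2.151, -2.289, -0.001]
ft_force: [-2.4, 2.1, 5.6]
finger_gap: 0.0099
shift units [-0.03  0.03 -0.04] turn units [ 0.   -0.01 -0.05] q [ 0.26  0.68 -0.83  1.48  0.52  1.22  0.98] t 7.35
```

View pics/w4.png

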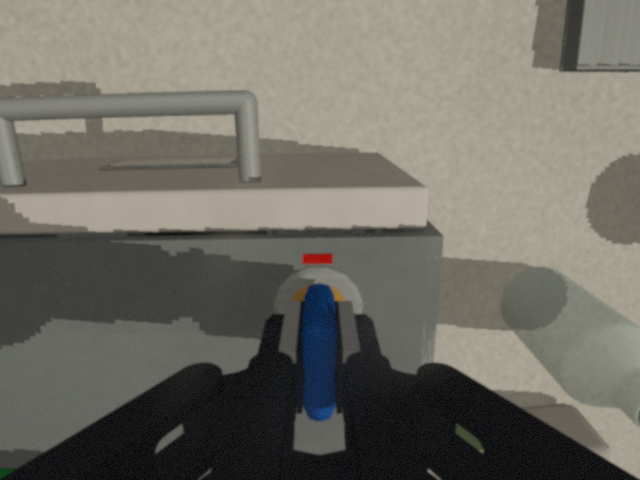

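```bash
python3 -m jog '[[[0,0,0,0,0,0.5],[0,0,0,0,0,1],[0,0,0,0,0,1],[0,0,0,0,0,1],[0,0,0,0,0,1],[0,0,0,0,0,1],[0,0,0,0,0,1],[0,0,0,0,0,1],[0,0,0,0,0,1],[0,0,0,0,0,1]]]'
python3 -c "
from h import *
print(get_state()['wrist_torque'])
delta([.6555,.105,.186],np.radians(3.8))"
python3 -m jog '[[[0,0,0,0,0,1],[0,0,0,0,0,1],[0,0,0,0,0,1],[0,0,0,0,0,1],[0,0,0,0,0,1],[0,0,0,0,0,1],[0,0,0,0,0,1],[0,0,0,0,0,1],[0,0,0,0,0,0.5],[0,0,0,0,0,0]]]'
python3 -c "
from h import *
print(get_state()['wrist_torque'])
delta([.6555,.105,.186],np.radians(3.8))
w=cam('wrist'); save(w['image'],'w5.png');t=cam('top');save(t['image'],'t5.png',(230,120,370,260),5)"
```

```text
time: 8.23
ee_pos: [0.6553, 0.1056, 0.1852]
eef_rot: [-2.893, -1.223, -0.002]
ft_force: [0.2, 1.3, 3.3]
finger_gap: 0.0105
[0.54422911 0.01843568 0.10819523]
shift units [-0.02  0.03 -0.04] turn units [-0.   -0.02  8.41] q [ 0.15  0.62 -0.64  1.49  0.39  1.16  0.25] t 8.23
time: 9.07
ee_pos: [0.6557, 0.1057, 0.1852]
eef_rot: [-3.139, -0.095, -0.003]
ft_force: [1.9, 3.1, 3.0]
finger_gap: 0.0104
[ 0.69178664 -0.37584393  0.01323642]
shift units [-0.01  0.04 -0.04] turn units [-0.01 -0.02 -0.07] q [ 0.05  0.58 -0.46  1.5   0.27  1.13 -0.4 ] t 9.07
```

View pics/w5.png

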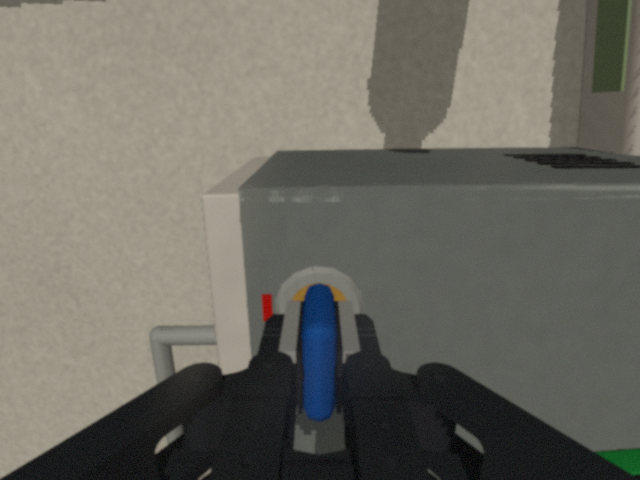

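```bash
python3 -m jog '[[[0,0,0,0,0,0],[0,0,0,0,0,0],[0,0,-0.5,0,0,0],[0,0,-1,0,0,0],[0,0,-1,0,0,0],[0,0,-1,0,0,0]]]' 0.3
python3 -m jog '[[[-0.82,0.9,-0.3,0,0,0],[-0.82,0.9,0,0,0,0],[-0.82,0.9,0,0,0,0],[-0.82,0.9,0,0,0,0],[-0.82,0.7,0,0,0,0],[0,0,0,0,0,0]]]'
python3 - <<'E'
from h import *
delta([.580,.0138,.121],np.radians(3.8))
w=cam("wrist"); save(w["image"],"w6.png")
for p in ([.580,.0138,.14],[.580-.0036,.0138+.055,.14],[.580+.0036,.0138-.055,.14],[.6555,.105,.22]): print(proj(w,p))
t=cam('top');save(t['image'],'t6.png',(230,120,370,260),5)
E
```

```text
time: 9.67
ee_pos: [0.6545, 0.1043, 0.2557]
eef_rot: [3.139, 0.097, -0.002]
ft_force: [0.5, -0.2, -0.2]
finger_gap: 0.0256
time: 10.17
ee_pos: [0.5759, 0.0095, 0.2612]
eef_rot: [3.137, 0.091, -0.003]
ft_force: [0.4, 0.3, 0.1]
finger_gap: 0.0257
shift units [ 0.23 -0.23  7.01] turn units [ 0.04  0.02 -0.1 ] q [ 0.24  0.38 -0.49  1.62  0.19  1.19 -0.23] t 10.17
[325.90007855 227.69940995]
[325.65487757 141.23502408]
[326.0942488  304.30399161]
[524.14587175  79.08205805]
```

View pics/w6.png

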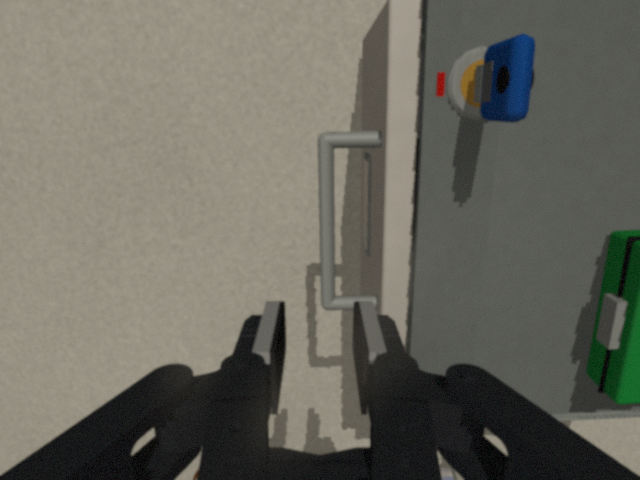

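```bash
python3 -m jog '[[[0.2,-0.2,0.8,0,0,0],[0,0,1,0,0,0],[0,0,1,0,0,0],[0,0,1,0,0,0],[0,0,1,0,0,0],[0,0,0.6,0,0,0],[0,0,0,0,0,0]]]'
python3 - <<'E'
from h import *
delta([.580,.0138,.121],np.radians(3.8))
w=cam("wrist"); save(w["image"],"w7.png")
print(proj(w,[.580,.0138,.14]))
E
```

```text
time: 10.85
ee_pos: [0.5809, 0.0188, 0.1502]
eef_rot: [-3.14, -0.099, 0.007]
ft_force: [-0.4, -0.1, -0.1]
finger_gap: 0.0257
shift units [-0.06  0.25  1.46] turn units [-0.    0.05 -0.04] q [ 0.21  0.49 -0.46  1.75  0.26  0.97 -0.3 ] t 10.85
[315.89812738 323.50107911]
```

View pics/w7.png

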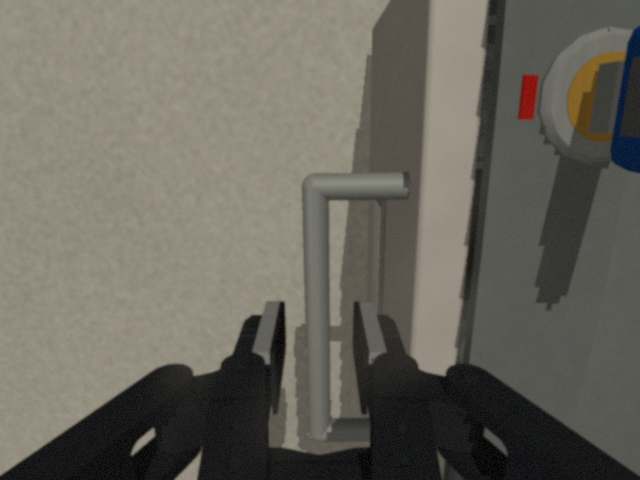

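```bash
python3 -m jog '[[[-0.03,0.2,0.8,0,0,0],[0,0,0.65,0,0,0],[0,0,0,0,0,0]]]'
python3 -m jog '[[[0,0,0,0,0,0],[0,0,0,0,0,0],[0,0,0,0,0,0],[0,0,0,0,0,0],[0,0,0,0,0,0]]]' 0 60
python3 -m jog '[[[-0.4,0,0,0,0,0],[-0.6,0,0,0,0,0],[-0.8,0,0,0,0,0],[-0.8,0,0,0,0,0],[-0.8,0,0,0,0,0],[-0.8,0,0,0,0,0],[-0.8,0,0,0,0,0],[-0.8,0,0,0,0,0],[-0.8,0,0,0,0,0],[-0.4,0,0,0,0,0]]]'
python3 - <<'E'
from h import *
delta([.580-.145*.998,.0138-.145*.066,.121],np.radians(3.8))
t=cam('top');save(t['image'],'t7.png',(220,120,380,320),4)
E
```

```text
time: 11.15
ee_pos: [0.5815, 0.0142, 0.123]
eef_rot: [3.14, 0.097, -0.002]
ft_force: [-0.6, -0.7, 0.8]
finger_gap: 0.0256
time: 11.57
ee_pos: [0.5805, 0.0146, 0.1248]
eef_rot: [3.14, 0.099, -0.003]
ft_force: [-6.4, -0.3, 0.5]
finger_gap: 0.0075
time: 12.4
ee_pos: [0.4411, 0.0038, 0.1248]
eef_rot: [3.137, 0.096, 0.002]
ft_force: [2.8, -6.6, -4.8]
finger_gap: 0.0076
shift units [-0.29 -0.04  0.19] turn units [ 0.03 -0.02 -0.06] q [ 0.28  0.32 -0.5   2.1   0.23  0.77 -0.3 ] t 12.4
```

View pics/t7.png

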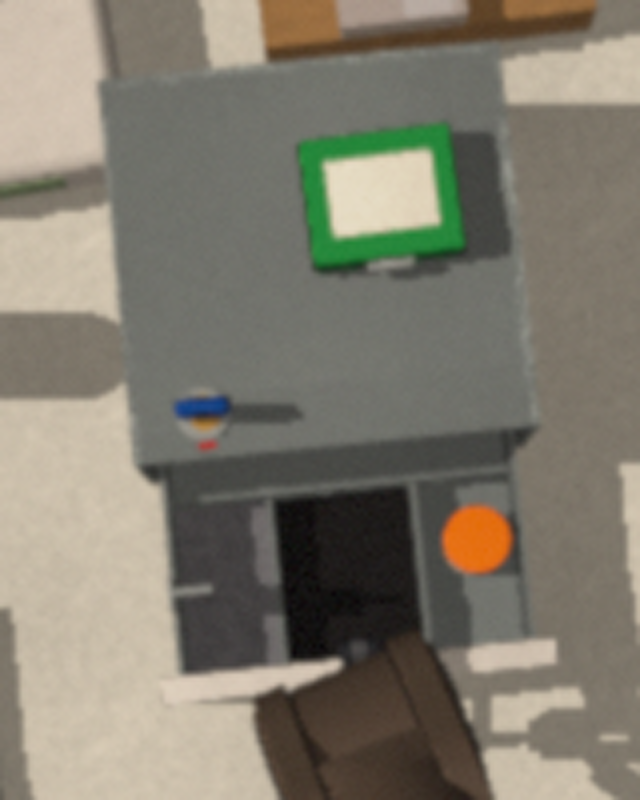

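```bash
python3 -m jog '[[[-0.15,0,0,0,0,0],[0,0,0,0,0,0],[0,0,0,0,0,0]]]'
python3 -m jog '[[[0,0,0,0,0,0],[0,0,0,0,0,0],[0,0,-0.8,0,0,0],[0,0,-1,0,0,0],[0,0,-1,0,0,0],[0,0,-1,0,0,0],[0,0,-1,0,0,0],[0,0,-1,0,0,0]]]' 0.3
python3 -m jog '[[[0,1,-0.6,0,0,0],[0,1,-0.6,0,0,0],[0,1,-0.6,0,0,0],[0,1,0,0,0,0],[0,1,0,0,0,0],[0,1,0,0,0,0],[0,1,0,0,0,0],[0,1,0,0,0,0],[0,1,0,0,0,0],[0,1,0,0,0,0]]]' 0.85
python3 - <<'E'
from h import *
delta([.466,-.3635,.24],np.radians(3.8))
t=cam('top');save(t['image'],'t8.png',(220,120,480,320),3)
E
```

```text
time: 12.7
ee_pos: [0.4388, 0.0037, 0.1247]
eef_rot: [3.137, 0.096, 0.001]
ft_force: [-0.0, -7.6, 1.4]
finger_gap: 0.0076
time: 13.37
ee_pos: [0.4392, 0.0061, 0.2415]
eef_rot: [-3.14, -0.099, -0.002]
ft_force: [0.8, -0.4, -0.9]
finger_gap: 0.0259
time: 14.2
ee_pos: [0.4519, -0.1946, 0.2766]
eef_rot: [3.14, 0.099, 0.003]
ft_force: [-0.1, -0.6, 0.0]
finger_gap: 0.0723
shift units [0.17 8.47 1.83] turn units [ 0.   -0.02 -0.04] q [ 0.62  0.21 -0.39  1.8   0.09  1.15  0.27] t 14.2
```

View pics/t8.png

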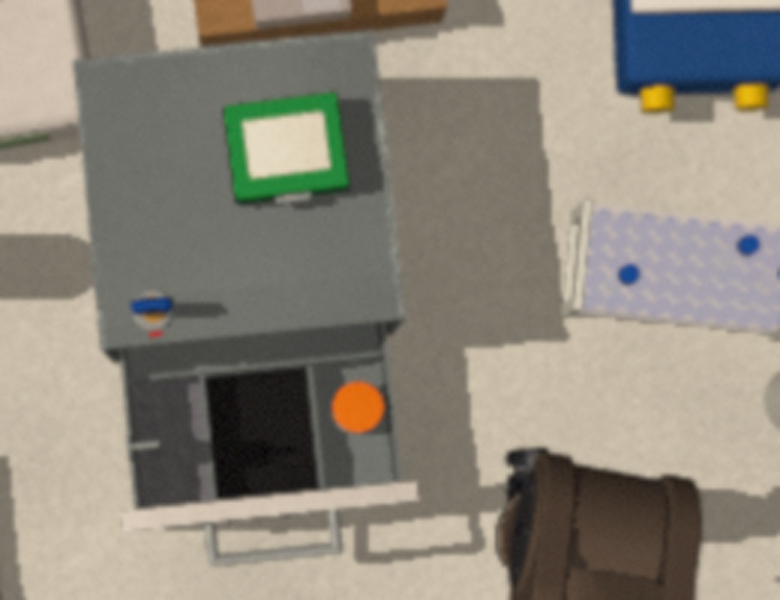

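```bash
python3 -m jog '[[[0,0.7,-0.2,0,0,0],[0,1,-0.2,0,0,0],[0,1,0,0,0,0],[0,1,0,0,0,0],[0,1,0,0,0,0],[0,1,0,0,0,0],[0,0,0,0,0,1],[0,0,0,0,0,1],[0,0,0,0,0,1],[0,0,0,0,0,1]]]'
python3 -m jog '[[[0,0,0,0,0,1],[0,0,0,0,0,1],[0,0,0,0,0,1],[0,0,0,0,0,1],[0,0,0,0,0,1],[0,0,0,0,0,1],[0,0,0,0,0,1],[0,0,0,0,0,1],[0,0,0,0,0,1],[0,0,0,0,0,1]]]'
python3 -m jog '[[[0,0,0,0,0,1],[0,0,0,0,0,1],[0,0,0,0,0,1],[0,0,0,0,0,1],[0,0,0,0,0,0]]]'
python3 - <<'E'
from h import *
delta([.466,-.3635,.24],np.radians(-86.2))
w=cam("wrist"); save(w["image"],"w9.png")
print(proj(w,[.466,-.3635,.112]))
t=cam('top')
q=[onz(t,220+x/3,120+y/3,z) for x,y,z in [(207,378,.06),(308,367,.06),(318,490,.05),(218,500,.05)]];print(np.round(q,4),np.mean(q,0))
h=[onz(t,220+x/3,120+y/3,.143) for x,y in [(212,560),(337,548)]];print(np.round(h,4),np.mean(h,0))
E
```

```text
time: 15.08
ee_pos: [0.4591, -0.3074, 0.2844]
eef_rot: [-3.108, 0.455, -0.002]
ft_force: [-0.5, -0.1, -0.7]
finger_gap: 0.0725
time: 15.92
ee_pos: [0.4591, -0.3073, 0.2844]
eef_rot: [-2.624, 1.725, -0.002]
ft_force: [0.1, 0.0, 0.4]
finger_gap: 0.0724
time: 16.33
ee_pos: [0.4591, -0.3073, 0.2844]
eef_rot: [-2.285, 2.154, -0.002]
ft_force: [-0.5, -0.1, 1.0]
finger_gap: 0.0727
shift units [ 2.83 -0.18  2.22] turn units [-0.02 -0.   -0.08] q [ 0.53  0.28 -0.05  1.67  0.02  1.19 -1.03] t 16.33
[393.02042182 210.62268404]
[[ 0.6041  0.0583  0.06  ]
 [ 0.6122 -0.0364  0.06  ]
 [ 0.4973 -0.0431  0.05  ]
 [ 0.4903  0.0507  0.05  ]] [0.55100538 0.00739021 0.055     ]
[[ 0.437   0.0556  0.143 ]
 [ 0.4447 -0.055   0.143 ]] [4.40855439e-01 3.03393955e-04 1.43000000e-01]
```

View pics/w9.png

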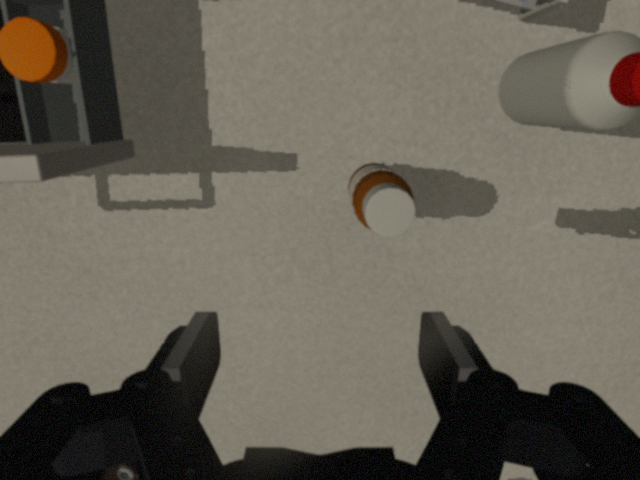

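```bash
python3 -m jog '[[[0.9,-0.06,0.6,0,0,-0.08],[0.9,-0.06,1,0,0,0],[0.86,-0.06,1,0,0,0],[0,0,1,0,0,0],[0,0,1,0,0,0],[0,0,0,0,0,0],[0,0,0,0,0,0]]]'
python3 - <<'E'
from h import *
delta([.466,-.3605,.077],np.radians(-86.2))
w=cam("wrist"); save(w["image"],"w10.png")
print(proj(w,[.466,-.3605,.112]))
E
```

```text
time: 17.02
ee_pos: [0.4653, -0.3603, 0.1913]
eef_rot: [-2.299, 2.141, 0.003]
ft_force: [0.2, 0.1, 0.7]
finger_gap: 0.0727
shift units [ 0.02 -0.04  5.72] turn units [0.01 0.02 0.05] q [ 0.59  0.41 -0.04  1.71  0.02  1.02 -0.95] t 17.02
[320.64960084 253.34982498]
```

View pics/w10.png

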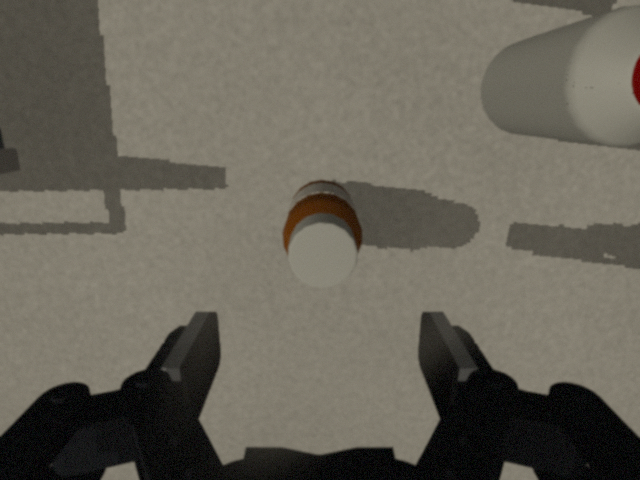

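```bash
python3 -m jog '[[[0.06,-0.02,0.9,0,0,0],[0,0,1,0,0,0],[0,0,1,0,0,0],[0,0,1,0,0,0],[0,0,1,0,0,0],[0,0,0.9,0,0,0],[0,0,0,0,0,0],[0,0,0,0,0,0]]]'
python3 -m jog '[[[0,0,0,0,0,0],[0,0,0,0,0,0],[0,0,0,0,0,0],[0,0,0,0,0,0],[0,0,0,0,0,0],[0,0,0,0,0,0]]]' 0 50
python3 - <<'E'
from h import *
delta([.466,-.3605,.3],np.radians(-86.2))
w=cam("wrist"); save(w["image"],"w11.png")
E
```

```text
time: 17.73
ee_pos: [0.4667, -0.3621, 0.0767]
eef_rot: [-2.298, 2.142, -0.001]
ft_force: [-0.0, -0.9, 0.8]
finger_gap: 0.0725
time: 18.23
ee_pos: [0.4674, -0.3621, 0.0782]
eef_rot: [-2.296, 2.142, -0.005]
ft_force: [-2.4, 2.8, 12.6]
finger_gap: 0.0434
shift units [ -0.07   0.03 -11.09] turn units [-0.03 -0.02  0.04] q [ 0.6   0.54 -0.04  1.82  0.03  0.77 -0.96] t 18.23
```

View pics/w11.png

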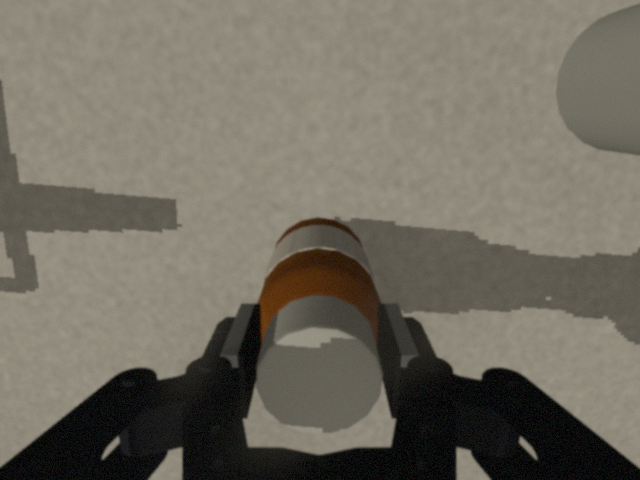

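```bash
python3 -m jog '[[[0,0,-0.1,0,0,0],[0,0,0,0,0,0],[0,0,0,0,0,0]]]' 
python3 -c "
from h import *
print(get_state())"
```

```text
time: 18.53
ee_pos: [0.4677, -0.3626, 0.0806]
eef_rot: [-2.296, 2.143, -0.006]
ft_force: [-1.5, 2.6, 14.4]
finger_gap: 0.0405
{'time': 18.5333, 'qpos': array([ 0.59636565,  0.54142126, -0.03827523,  1.81795299,  0.02773961,
        0.77848266, -0.95765782]), 'qvel': array([-1.10714772e-03, -7.73895882e-04,  1.08196051e-04,  1.25252707e-03,
        4.24133456e-04,  8.61560860e-04, -6.34304355e-05]), 'effort': array([ 4.80760932e-01, -6.04552031e+01,  7.01450855e-01, -2.24542719e+01,
        2.73152087e-01, -1.07286897e+00,  9.54630494e-03]), 'ee_pos': array([ 0.46772645, -0.36261639,  0.08057914]), 'eef_rot': array([-2.29625041,  2.14250306, -0.00648703]), 'ft_force': array([-1.54833967,  2.64525153, 14.39232845]), 'wrist_torque': array([0.49682479, 0.46562648, 0.02890589]), 'finger_gap': 0.04046577565633992}
```

```bash
python3 -m jog '[[[0,0,-0.2,0,0,0],[0,0,-0.3,0,0,0],[0,0,-0.5,0,0,0],[0,0,0,0,0,0]]]'
python3 - <<'E'
from h import *
delta([.466,-.3605,.3],np.radians(-86.2))
s=cam("scene");save(s["image"],"s12.png",(150,330,310,450),5)
E
```

```text
time: 18.87
ee_pos: [0.4671, -0.3628, 0.1001]
eef_rot: [-2.296, 2.143, -0.005]
ft_force: [0.6, -0.4, -1.8]
finger_gap: 0.0384
shift units [ -0.1    0.02 -10.  ] turn units [-0.03 -0.02  0.03] q [ 0.6   0.52 -0.04  1.8   0.03  0.82 -0.96] t 18.87
```

View pics/s12.png

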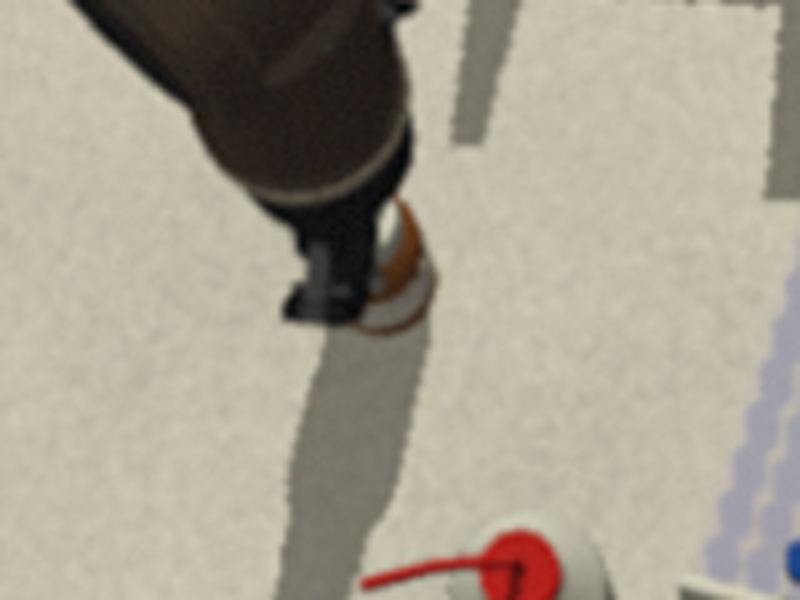

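```bash
python3 -m jog '[[[0,0,-0.6,0,0,0],[0,0,-1,0,0,0],[0,0,-1,0,0,0],[0,0,-1,0,0,0],[0,0,-1,0,0,0],[0,0,-1,0,0,0],[0,0,-1,0,0,0],[0,0,-1,0,0,0],[0,0,-1,0,0,0],[0,0,0,0,0,0]]]'
python3 - <<'E'
from h import *
delta([.5335,.0085,.28],np.radians(-86.2))
w=cam("wrist");save(w["image"],"w13.png")
s=cam("scene");save(s["image"],"s13.png",(150,250,350,400),4)
E
```

```text
time: 19.75
ee_pos: [0.4676, -0.363, 0.2737]
eef_rot: [-2.296, 2.143, -0.009]
ft_force: [0.8, -1.5, -1.4]
finger_gap: 0.0387
shift units [-18.3   -4.57  -0.36] turn units [-0.05 -0.04  0.03] q [ 0.59  0.35 -0.03  1.6   0.01  1.19 -0.94] t 19.75
```

View pics/s13.png

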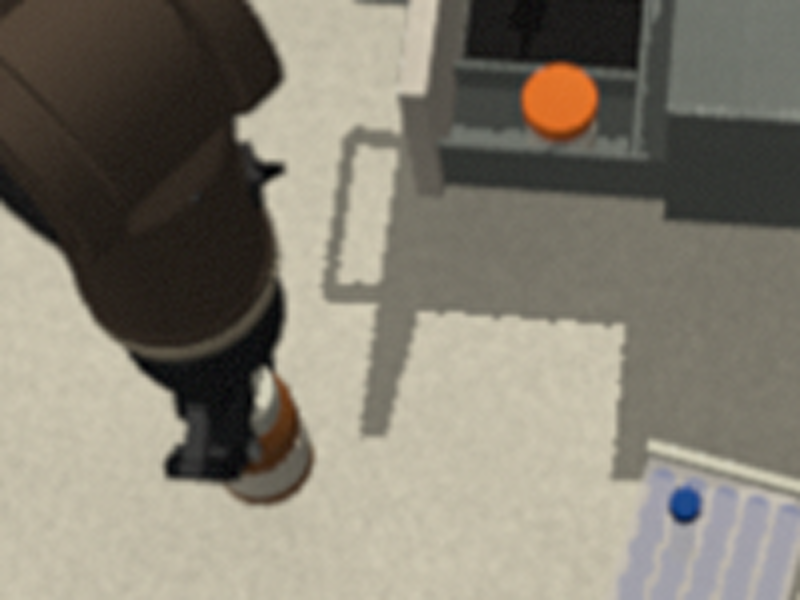

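View pics/w13.png

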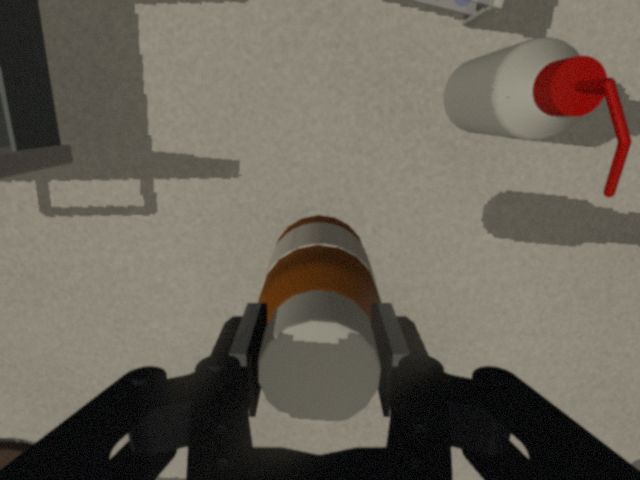

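```bash
python3 -m jog '[[[-0.6,-0.15,-0.3,0,0,0],[-1,-0.25,0,0,0,0],[-1,-0.25,0,0,0,0],[-1,-0.25,0,0,0,0],[-1,-0.25,0,0,0,0],[-1,-0.25,0,0,0,0],[-1,-0.25,0,0,0,0],[-1,-0.25,0,0,0,0],[-1,-0.25,0,0,0,0],[-1,-0.25,0,0,0,0]]]' 
python3 -m jog '[[[-1,-0.25,0,0,0,0],[-1,-0.25,0,0,0,0],[-1,-0.25,0,0,0,0],[-1,-0.25,0,0,0,0],[-1,-0.25,0,0,0,0],[-1,-0.25,0,0,0,0],[-1,-0.25,0,0,0,0],[-0.8,-0.25,0,0,0,0],[0,-0.1,0,0,0,0],[0,0,0,0,0,0]]]'
python3 - <<'E'
from h import *
delta([.5335,.0085,.28],np.radians(-86.2))
w=cam("wrist");save(w["image"],"w14.png")
s=cam("scene");save(s["image"],"s14.png",(230,170,430,320),4)
t=cam("top");save(t["image"],"t14.png",(230,170,370,310),5)
c,sn=np.cos(np.radians(3.8)),np.sin(np.radians(3.8))
for dx,dy in [(60,49),(60,-49),(-60,49),(-60,-49)]:
    print(proj(w,[.5335+(dx*c-dy*sn)/1e3,.0085+(dx*sn+dy*c)/1e3,.05 if 1 else .02]))
E
```

```text
time: 20.68
ee_pos: [0.5001, -0.165, 0.2746]
eef_rot: [2.297, -2.142, -0.003]
ft_force: [-0.5, -0.6, -1.5]
finger_gap: 0.039
time: 21.52
ee_pos: [0.5313, -0.0068, 0.2747]
eef_rot: [2.299, -2.139, -0.003]
ft_force: [0.4, -1.1, -2.2]
finger_gap: 0.0389
shift units [-0.76 -0.16 -0.27] turn units [0.02 0.01 0.06] q [ 0.09  0.26 -0.22  1.72  0.06  1.17 -1.65] t 21.52
[244.49709181 126.90314205]
[360.02322663 127.44152343]
[250.49683202 259.90962964]
[355.6048826 260.4770259]
```

View pics/w14.png

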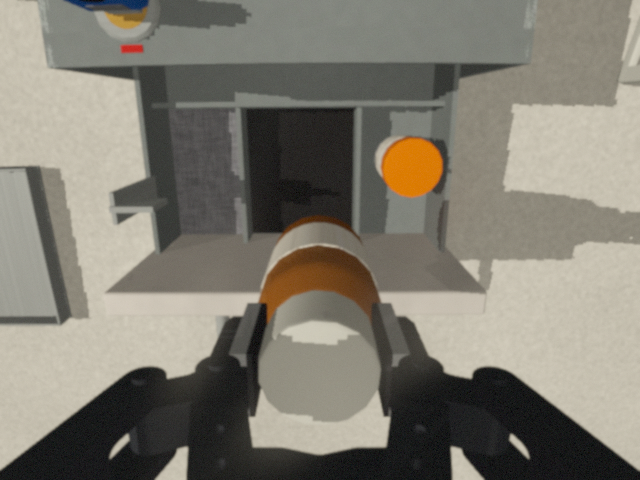

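View pics/s14.png

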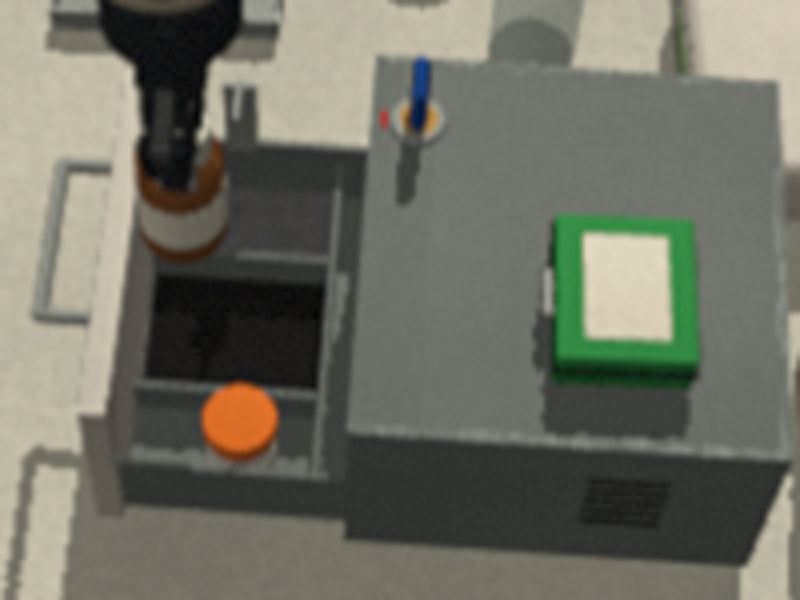

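View pics/t14.png

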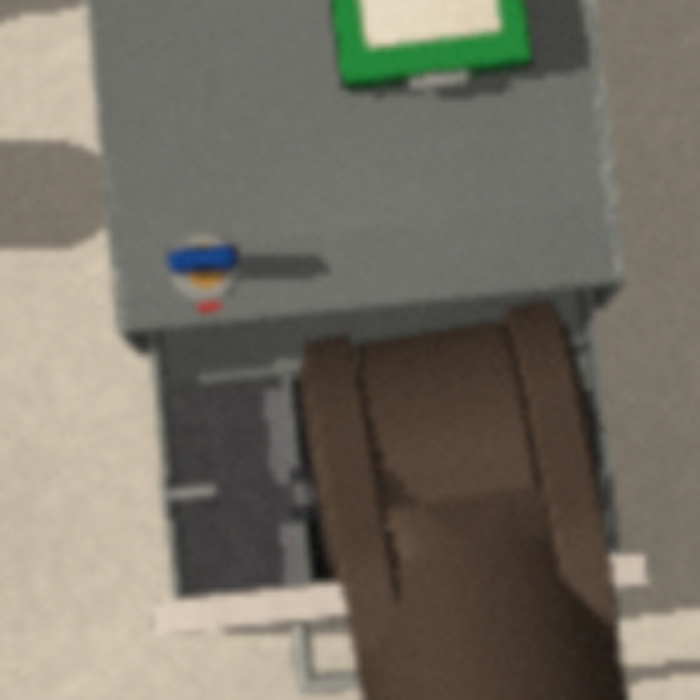

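Run:
```python
from h import *
w=cam("wrist")
for n,p,z in [("RL",(248,108),.05),("RR",(354,108),.05),("FL",(248,240),.05),("FR",(362,234),.05),("RLf",(248,108),.06)]: print(n,onz(w,*p,z).round(4))
c,sn=np.cos(np.radians(3.8)),np.sin(np.radians(3.8))
for z in (.05,.06):
  for dx,dy in [(60,49),(60,-49),(-60,49),(-60,-49)]:
    print(proj(w,[.550+(dx*c-dy*sn)/1e3,.009+(dx*sn+dy*c)/1e3,z]).round())
save(w["image"],"w14z.png",(220,80,380,260),4)
```

```text
RL [0.6061 0.0558 0.05  ]
RR [ 0.612  -0.0329  0.05  ]
FL [0.4899 0.0536 0.05  ]
FR [ 0.5028 -0.0504  0.05  ]
RLf [0.6062 0.0542 0.06  ]
[241. 107.]
[358. 107.]
[248. 243.]
[354. 243.]
[239. 107.]
[359. 107.]
[246. 247.]
[355. 247.]
```

View pics/w14z.png

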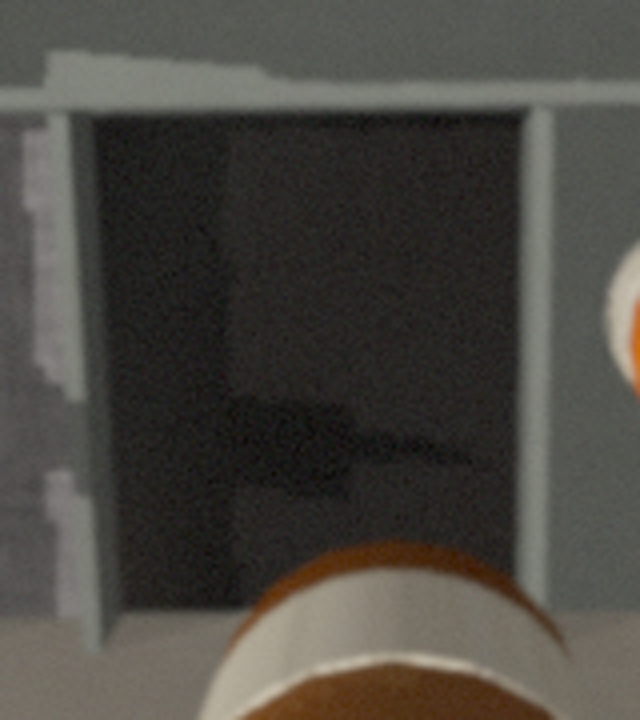

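```bash
python3 -c "
from h import *
delta([.550,.012,.105],np.radians(-86.2))"
python3 -m jog '[[[-0.5,-0.45,0,0,0,0],[-0.5,-0.5,0,0,0,0],[0,0,0.5,0,0,0],[0,0,1,0,0,0],[0,0,1,0,0,0],[0,0,1,0,0,0],[0,0,1,0,0,0],[0,0,1,0,0,0],[0,0,1,0,0,0],[0,0,0,0,0,0]]]'
python3 - <<'E'
from h import *
delta([.550,.012,.102],np.radians(-86.2))
w=cam("wrist");save(w["image"],"w15.png")
s=cam("scene");save(s["image"],"s15.png",(230,170,430,320),4)
E
```

```text
shift units [-1.01 -1.01  8.51] turn units [ 0.01 -0.    0.01] q [ 0.09  0.26 -0.22  1.72  0.06  1.17 -1.65] t 21.72
time: 22.55
ee_pos: [0.5474, 0.0129, 0.1418]
eef_rot: [2.294, -2.14, -0.007]
ft_force: [-0.6, -0.2, -3.1]
finger_gap: 0.0388
shift units [ 0.06 -0.14  1.99] turn units [0.07 0.   0.04] q [ 0.04  0.42 -0.22  1.85  0.11  0.89 -1.73] t 22.55
```

View pics/w15.png

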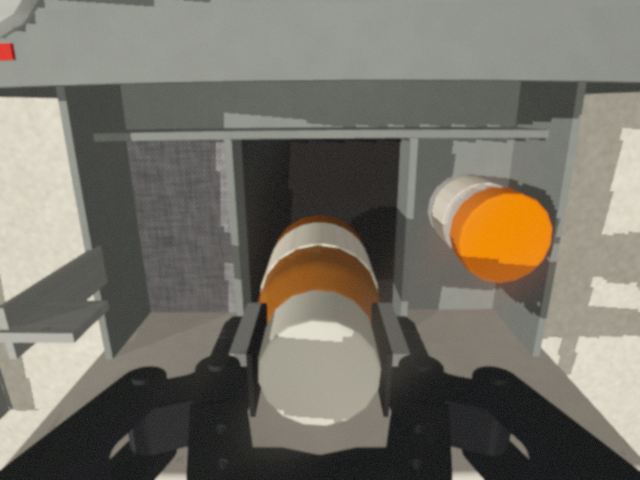

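View pics/s15.png

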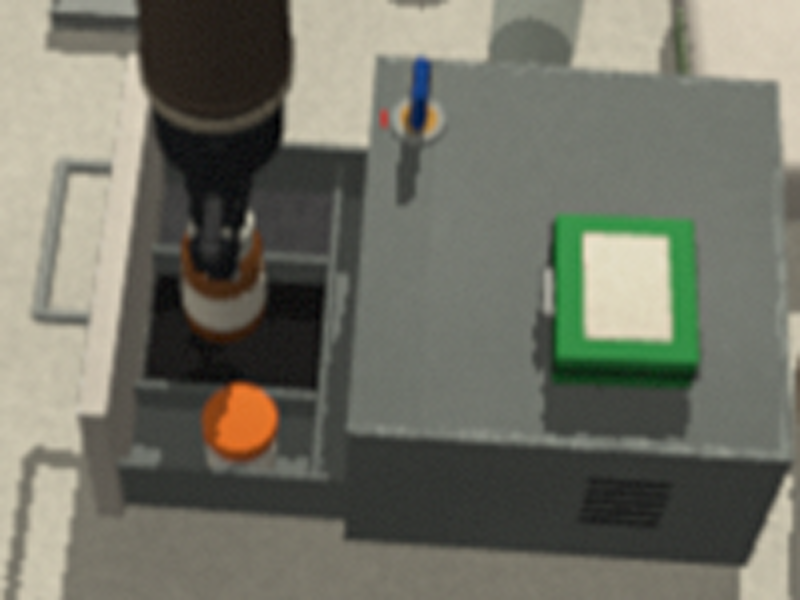

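```bash
python3 -m jog '[[[0,0,0.6,0,0,0],[0,0,0.7,0,0,0],[0,0,0.4,0,0,0],[0,0,0.15,0,0,0],[0,0,0,0,0,0],[0,0,0,0,0,0]]]'
python3 - <<'E'
from h import *
delta([.550,.012,.102],np.radians(-86.2))
w=cam("wrist");save(w["image"],"w16.png")
E
```

```text
time: 23.15
ee_pos: [0.5501, 0.0128, 0.1095]
eef_rot: [-2.296, 2.143, -0.001]
ft_force: [0.4, -0.6, -1.4]
finger_gap: 0.0387
shift units [0.04 0.01 0.38] turn units [-0.01  0.    0.03] q [ 0.03  0.46 -0.21  1.88  0.13  0.81 -1.74] t 23.15
```

View pics/w16.png

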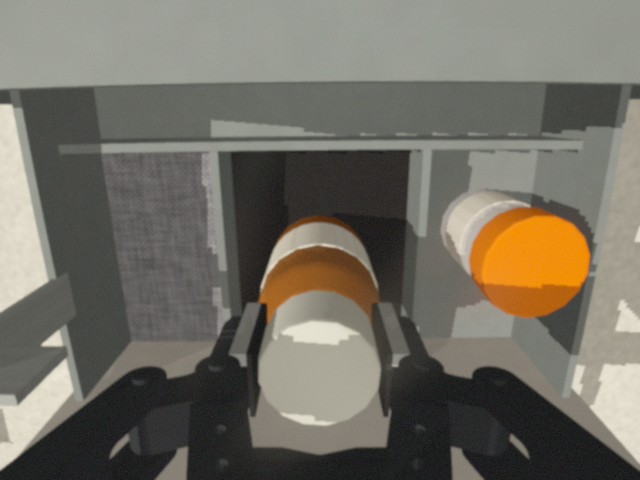

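```bash
python3 -m jog '[[[0,0,0.2,0,0,0],[0,0,0.1,0,0,0],[0,0,0,0,0,0]]]' ; python3 -m jog '[[[0,0,0.1,0,0,0],[0,0,0,0,0,0]]]'; python3 -m jog '[[[0,0,0.1,0,0,0],[0,0,0,0,0,0]]]'
```

```text
time: 23.45
ee_pos: [0.5493, 0.0126, 0.1025]
eef_rot: [2.296, -2.143, -0.0]
ft_force: [-0.4, -0.1, -1.4]
finger_gap: 0.0389
time: 23.62
ee_pos: [0.551, 0.0127, 0.102]
eef_rot: [-2.295, 2.142, -0.004]
ft_force: [0.4, -0.4, 8.1]
finger_gap: 0.0388
time: 23.78
ee_pos: [0.5531, 0.0129, 0.1019]
eef_rot: [-2.292, 2.14, -0.008]
ft_force: [-0.1, -0.8, 21.7]
finger_gap: 0.0388
```

```bash
python3 -m jog '[[[0,0,-0.17,0,0,0],[0,0,0,0,0,0]]]' ; python3 -m jog '[[[0,0,0,0,0,0],[0,0,0,0,0,0],[0,0,0,0,0,0],[0,0,0,0,0,0]]]' 0.66
python3 - <<'E'
from h import *
w=cam("wrist");save(w["image"],"w17.png")
E
```

```text
time: 23.95
ee_pos: [0.5501, 0.0127, 0.103]
eef_rot: [-2.296, 2.143, -0.002]
ft_force: [-0.1, 0.1, -1.1]
finger_gap: 0.0386
time: 24.28
ee_pos: [0.5493, 0.0126, 0.1018]
eef_rot: [2.296, -2.143, -0.001]
ft_force: [-0.1, -0.6, -0.1]
finger_gap: 0.0559
```

View pics/w17.png

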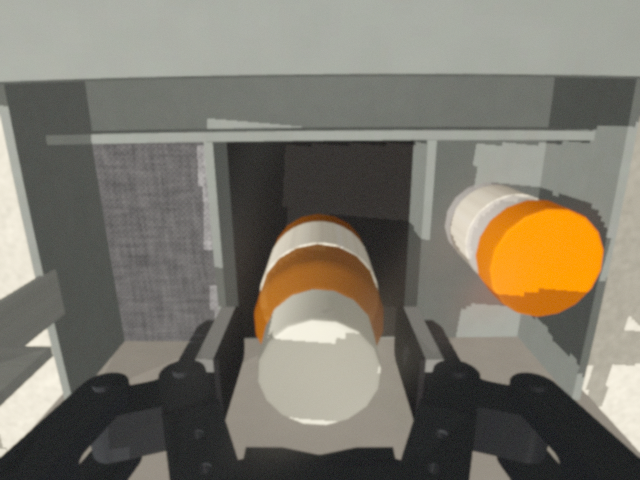

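```bash
python3 -m jog '[[[0,0,-0.3,0,0,0],[0,0,-0.7,0,0,0],[0,0,-1,0,0,0],[0,0,-1,0,0,0],[0,0,-1,0,0,0],[0,0,-1,0,0,0],[0,0.2,-1,0,0,0],[0,0.8,-1,0,0,0],[0,1,-1,0,0,0],[0,1,0,0,0,0]]]'
python3 -m jog '[[[0.1,1,0,0,0,0],[0,1,0,0,0,-0.5],[0,0.5,0,0,0,-1],[0,0,0,0,0,-1],[0,0,0,0,0,-1],[0,0,0,0,0,-1],[0,0,0,0,0,-1],[0,0,0,0,0,-1],[0,0,0,0,0,-1],[0,0,0,0,0,-1]]]' 0.3
python3 -m jog '[[[0,0,0,0,0,-1],[0,0,0,0,0,-1],[0,0,0,0,0,-1],[0,0,0,0,0,-1],[0,0,0,0,0,-1],[0,0,0,0,0,-1],[0,0,0,0,0,-1],[0,0,0,0,0,-1],[0,0,0,0,0,-1],[0,0,0,0,0,-0.5]]]'
python3 - <<'E'
from h import *
delta([.439,.0065,.124],np.radians(3.8))
w=cam("wrist");save(w["image"],"w18.png");print(proj(w,[.439,.0065,.14]))
t=cam("top");save(t["image"],"t18.png",(230,170,370,310),5)
s=cam("scene");save(s["image"],"s18.png",(230,170,430,320),4)
E
```

```text
time: 25.17
ee_pos: [0.4908, 0.009, 0.266]
eef_rot: [-2.294, 2.14, -0.006]
ft_force: [0.5, 0.5, 0.5]
finger_gap: 0.0566
time: 26.0
ee_pos: [0.4398, 0.0027, 0.2625]
eef_rot: [-2.92, 1.159, -0.001]
ft_force: [0.0, 0.3, -0.7]
finger_gap: 0.0255
time: 26.83
ee_pos: [0.4398, 0.0027, 0.2625]
eef_rot: [3.139, 0.116, 0.0]
ft_force: [-0.0, 0.8, -0.4]
finger_gap: 0.0256
shift units [-0.03 -0.19  6.93] turn units [ 0.   -0.    0.09] q [ 0.22  0.13 -0.39  1.92  0.06  1.1  -0.11] t 26.83
[318.03788768 228.0484841 ]
```

View pics/w18.png

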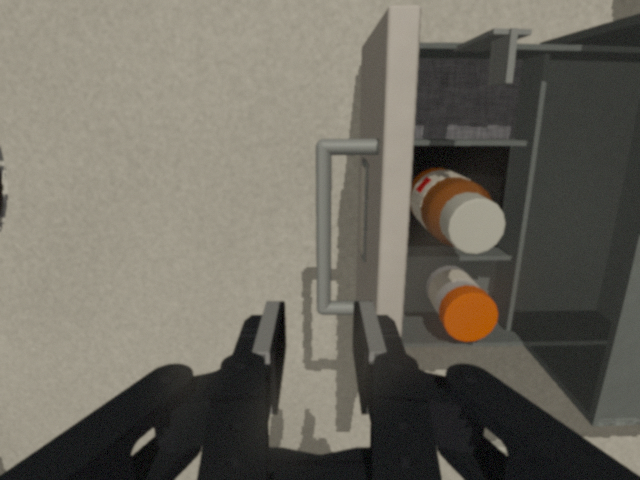

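View pics/s18.png

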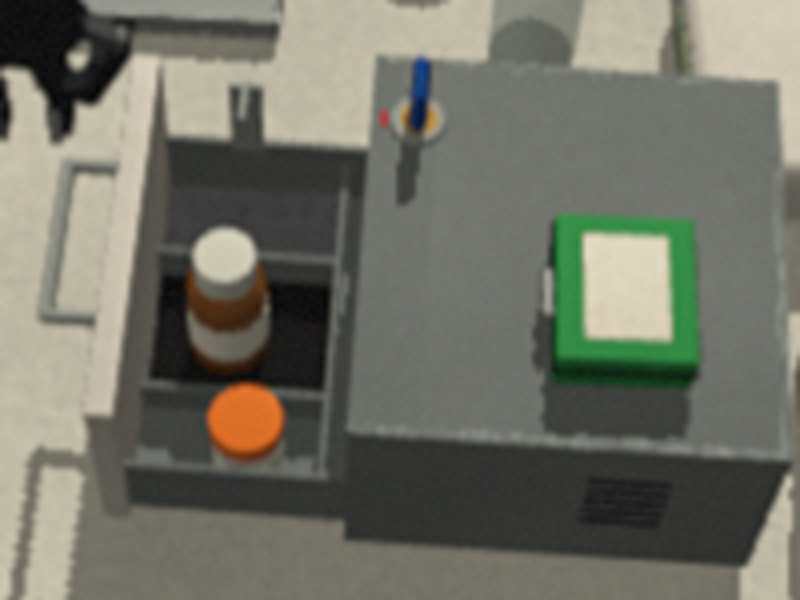

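```bash
python3 -m jog '[[[0.12,-0.15,0.8,0,0,0.09],[0,0,1,0,0,0],[0,0,1,0,0,0],[0,0,1,0,0,0],[0,0,1,0,0,0],[0,0,1,0,0,0],[0,0,1,0,0,0],[0,0,0,0,0,0]]]'
python3 -m jog '[[[0,0,0,0,0,0],[0,0,0,0,0,0],[0,0,0,0,0,0],[0,0,0,0,0,0],[0,0,0,0,0,0]]]' 0 60
python3 - <<'E'
from h import *
delta([.580,.0145,.125],np.radians(3.8))
w=cam("wrist");save(w["image"],"w19.png")
E
```

```text
time: 27.65
ee_pos: [0.4401, 0.0055, 0.1234]
eef_rot: [3.14, 0.093, -0.008]
ft_force: [-1.3, -0.0, 0.0]
finger_gap: 0.0254
time: 28.07
ee_pos: [0.4424, 0.0059, 0.1267]
eef_rot: [3.14, 0.096, 0.001]
ft_force: [0.1, 0.7, -4.5]
finger_gap: 0.0076
shift units [ 6.9  -0.01  0.09] turn units [ 0.   -0.01 -0.06] q [ 0.17  0.3  -0.37  2.11  0.16  0.76 -0.24] t 28.07
```

View pics/w19.png

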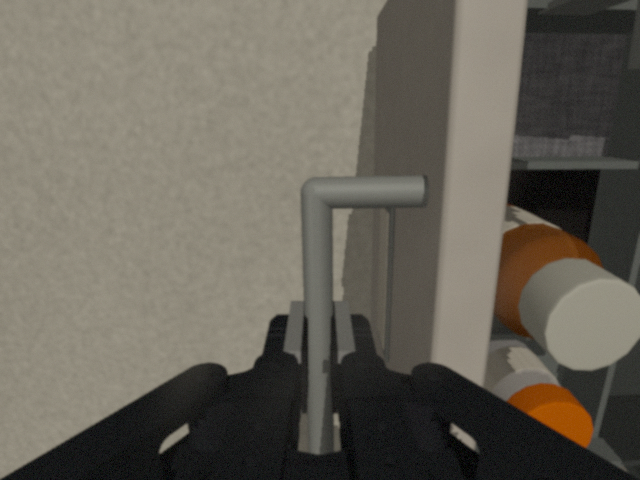

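```bash
python3 -m jog '[[[0.2,0,0,0,0,0],[0.4,0,0,0,0,0],[0.5,0,0,0,0,0],[0.6,0,0,0,0,0],[0.6,0,0,0,0,0],[0.6,0,0,0,0,0],[0.6,0,0,0,0,0],[0.6,0,0,0,0,0],[0.6,0,0,0,0,0],[0.6,0,0,0,0,0]]]'
python3 -m jog '[[[0.6,0,0,0,0,0],[0.5,0,0,0,0,0],[0.3,0,0,0,0,0],[0.2,0,0,0,0,0],[0,0,0,0,0,0],[0,0,0,0,0,0]]]'
python3 - <<'E'
from h import *
delta([.5805,.0145,.125],np.radians(3.8))
w=cam("wrist");save(w["image"],"w20.png")
E
```

```text
time: 28.95
ee_pos: [0.5494, 0.0141, 0.1267]
eef_rot: [-3.138, -0.098, -0.002]
ft_force: [-3.1, 6.5, 3.7]
finger_gap: 0.0076
time: 29.45
ee_pos: [0.5804, 0.0165, 0.1267]
eef_rot: [-3.138, -0.098, -0.0]
ft_force: [-4.8, 5.9, 5.3]
finger_gap: 0.008
shift units [-0.    0.1   0.08] turn units [-0.02 -0.   -0.04] q [ 0.12  0.5  -0.33  1.78  0.2   0.89 -0.24] t 29.45
```

View pics/w20.png

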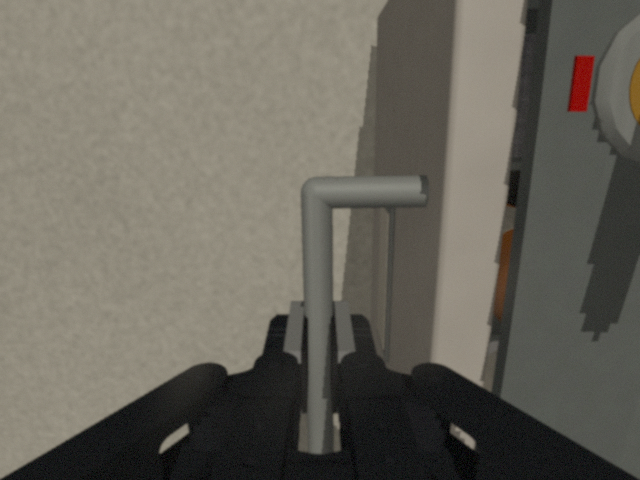

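```bash
python3 -m jog '[[[0.15,0,0,0,0,0],[0.1,0,0,0,0,0],[0,0,0,0,0,0]]]';python3 -m jog '[[[0.15,0,0,0,0,0],[0,0,0,0,0,0],[0,0,0,0,0,0]]]'
python3 - <<'E'
from h import *
w=cam("wrist");save(w["image"],"w21.png")
E
```

```text
time: 29.75
ee_pos: [0.5804, 0.0165, 0.1265]
eef_rot: [-3.139, -0.099, 0.014]
ft_force: [-24.9, 5.6, 22.9]
finger_gap: 0.0076
time: 30.0
ee_pos: [0.5805, 0.0165, 0.1265]
eef_rot: [3.14, 0.099, -0.022]
ft_force: [-34.7, 5.0, 32.6]
finger_gap: 0.0076
```

View pics/w21.png

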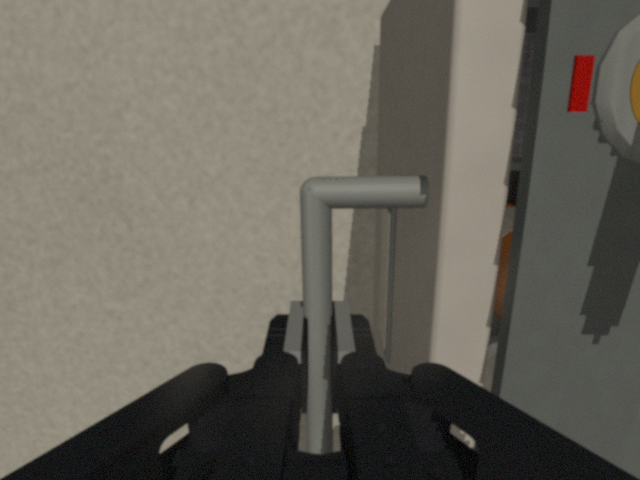

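```bash
python3 -m jog '[[[-0.3,0,0,0,0,0],[0,0,0,0,0,0]]]'
python3 -m jog '[[[0,0,0,0,0,0],[0,0,0,0,0,0],[0,0,-0.6,0,0,0],[0,0,-1,0,0,0],[0,0,-1,0,0,0],[0,0,-1,0,0,0],[0,0,-1,0,0,0],[0,0,-1,0,0,0],[0,0,-1,0,0,0],[0,0,0,0,0,0]]]' 0.3
python3 - <<'E'
from h import *
delta([.6555,.105,.26],np.radians(3.8))
w=cam("wrist");save(w["image"],"w22.png")
for X in ([.6555,.105,.22],[.6555,.105,.174],[.580,.0145,.14]):print(proj(w,X))
t=cam("top");save(t["image"],"t22.png",(230,120,370,260),5)
E
```

```text
time: 30.22
ee_pos: [0.5804, 0.0166, 0.1266]
eef_rot: [-3.138, -0.099, 0.003]
ft_force: [-10.4, 6.0, 9.4]
finger_gap: 0.0076
time: 31.05
ee_pos: [0.5845, 0.0143, 0.2635]
eef_rot: [-3.14, -0.095, -0.012]
ft_force: [0.5, 0.4, 1.2]
finger_gap: 0.0256
shift units [ 3.81 -4.31  0.21] turn units [ 0.   -0.09 -0.07] q [ 0.14  0.37 -0.35  1.61  0.14  1.18 -0.18] t 31.05
[498.06290089  90.92543199]
[461.9748306   94.55130661]
[310.6092695  232.68472308]
```

View pics/w22.png

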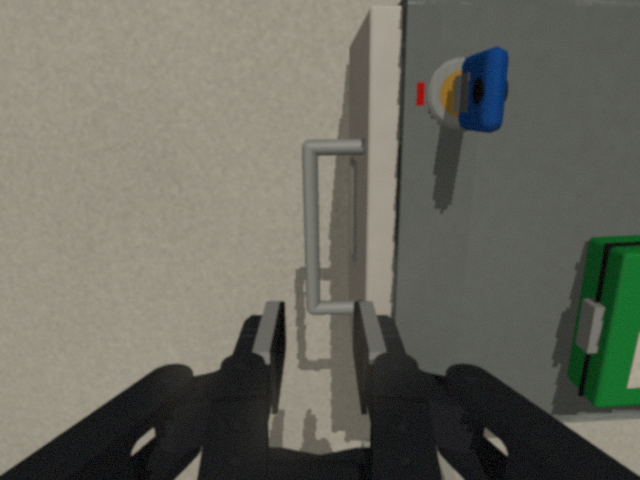

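View pics/t22.png

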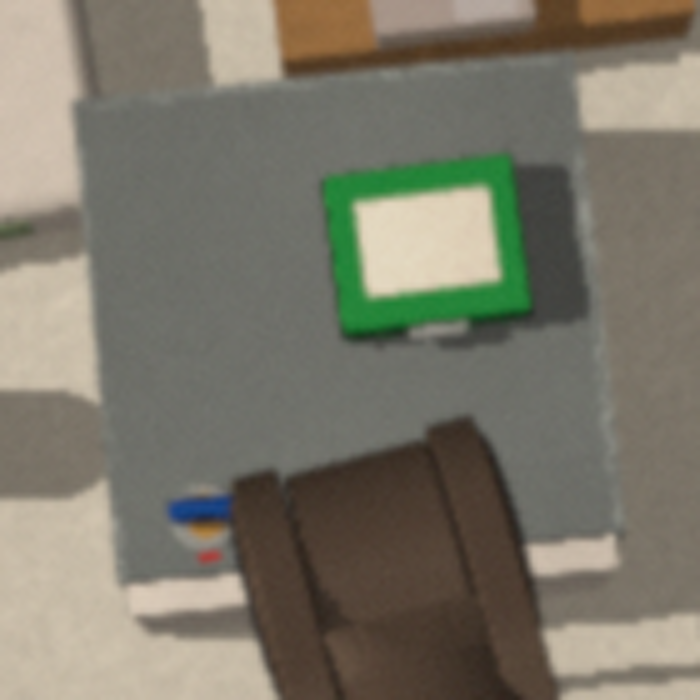

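```bash
python3 -m jog '[[[0.6,-0.7,0,0,0,0],[0.8,-0.9,0,0,0,0],[0.8,-0.9,0,0,0,0],[0.8,-0.9,0,0,0,0],[0.8,-0.93,0,0,0,0],[0,0,0,0,0,0],[0,0,0,0,0,0]]]' 0.45
python3 - <<'E'
from h import *
delta([.6556,.1055,.186],np.radians(3.8))
w=cam("wrist");save(w["image"],"w23.png")
for X in ([.6555,.105,.22],[.6555,.105,.174]):print(proj(w,X))
E
```

```text
time: 31.73
ee_pos: [0.6524, 0.1067, 0.2567]
eef_rot: [-3.14, -0.099, 0.003]
ft_force: [0.2, -0.9, -0.3]
finger_gap: 0.0386
shift units [0.17 0.07 3.53] turn units [-0.    0.02 -0.04] q [-0.02  0.51 -0.35  1.41  0.18  1.25 -0.32] t 31.73
[325.58366855 289.88359231]
[324.53041481 256.75876368]
```

View pics/w23.png

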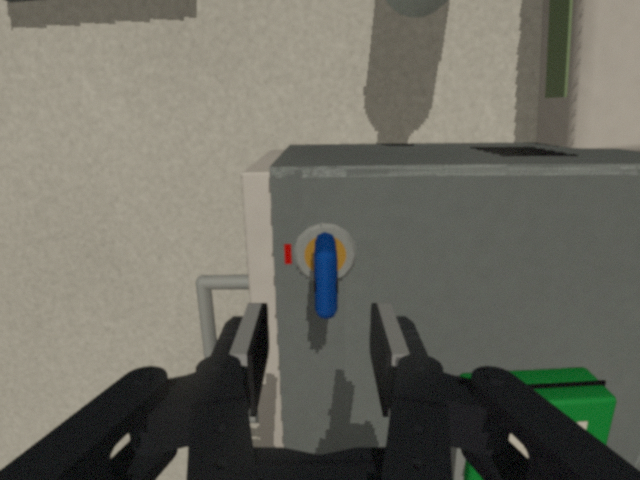

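```bash
python3 -m jog '[[[0.16,0.04,0.7,0,0,0],[0,0,1,0,0,0],[0,0,1,0,0,0],[0,0,0.8,0,0,0],[0,0,0,0,0,0],[0,0,0,0,0,0]]]'
python3 -m jog '[[[0,0,0,0,0,0],[0,0,0,0,0,0],[0,0,0,0,0,0],[0,0,0,0,0,0],[0,0,0,0,0,0]]]' 0 45
python3 -c "
from h import *
delta([.6556,.1055,.186],np.radians(93.8))
w=cam('wrist');save(w['image'],'w24.png')"
```

```text
time: 32.28
ee_pos: [0.655, 0.1033, 0.1876]
eef_rot: [3.139, 0.094, -0.003]
ft_force: [-0.8, 0.5, 1.0]
finger_gap: 0.0386
time: 32.7
ee_pos: [0.6561, 0.1047, 0.1897]
eef_rot: [3.14, 0.096, 0.003]
ft_force: [-2.3, -0.9, 6.8]
finger_gap: 0.0105
shift units [-0.02 -0.04  0.19] turn units [ 2.000e-02 -1.000e-02 -1.806e+01] q [-0.02  0.56 -0.34  1.5   0.2   1.12 -0.34] t 32.7
```

View pics/w24.png

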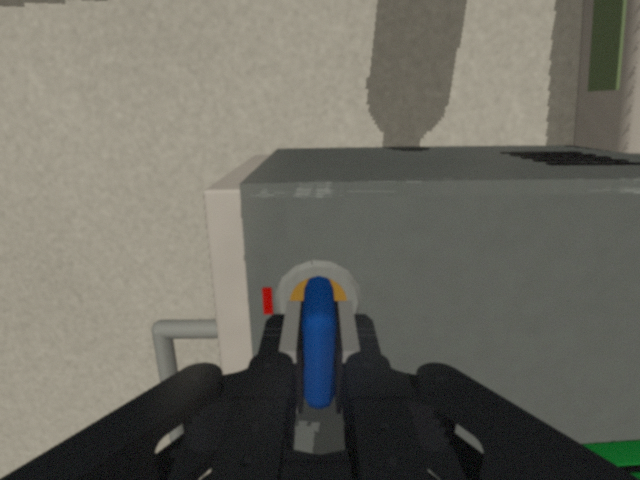

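```bash
python3 -m jog '[[[0,0,0,0,0,-0.5],[0,0,0,0,0,-1],[0,0,0,0,0,-1],[0,0,0,0,0,-1],[0,0,0,0,0,-1],[0,0,0,0,0,-1],[0,0,0,0,0,-1],[0,0,0,0,0,-1],[0,0,0,0,0,-1],[0,0,0,0,0,-1]]]'
python3 -m jog '[[[0,0,0,0,0,-1],[0,0,0,0,0,-1],[0,0,0,0,0,-1],[0,0,0,0,0,-1],[0,0,0,0,0,-1],[0,0,0,0,0,-1],[0,0,0,0,0,-1],[0,0,0,0,0,-1],[0,0,0,0,0,-0.6],[0,0,0,0,0,0]]]'
python3 -c "
from h import *
delta([.6556,.1055,.186],np.radians(93.8))
print(get_state()['wrist_torque'])
w=cam('wrist');save(w['image'],'w25.png')"
```

```text
time: 33.58
ee_pos: [0.6563, 0.105, 0.1897]
eef_rot: [2.832, 1.358, 0.003]
ft_force: [-0.6, 0.1, 5.8]
finger_gap: 0.0102
time: 34.42
ee_pos: [0.6563, 0.1054, 0.1897]
eef_rot: [2.138, 2.301, 0.003]
ft_force: [-1.6, 0.9, 6.0]
finger_gap: 0.0102
shift units [ 0.01 -0.03  0.19] turn units [ 0.03 -0.01  0.08] q [ 0.2   0.64 -0.72  1.48  0.44  1.19  1.06] t 34.42
[ 0.11933039  0.3526969  -0.00929556]
```

View pics/w25.png

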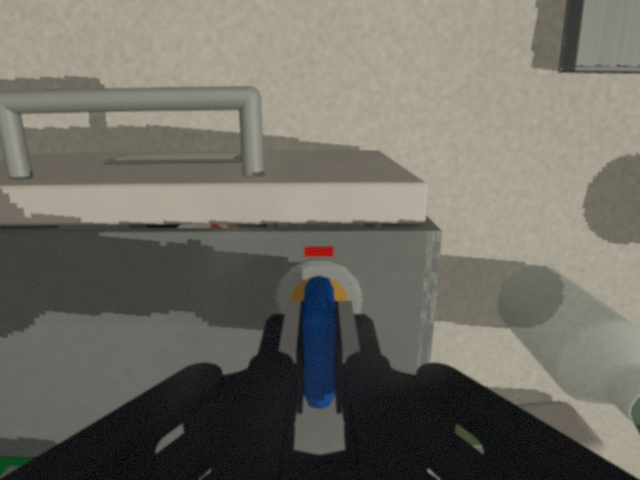

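```bash
python3 -m jog '[[[0,0,-0.2,0,0,0],[0,0,-0.3,0,0,0],[0,0,-0.4,0,0,0],[0,0,0,0,0,0]]]'
python3 -m jog '[[[0,0,-0.5,0,0,0],[0,0,-0.5,0,0,0],[0,0,-0.5,0,0,0],[0,0,-0.5,0,0,0],[0,0,0,0,0,0]]]'
python3 -c "
from h import *
w=cam('wrist');save(w['image'],'w26.png')
s=cam('scene');save(s['image'],'s26.png',(285,130,445,250),5)"
```

```text
time: 34.8
ee_pos: [0.6565, 0.1051, 0.2083]
eef_rot: [2.141, 2.296, 0.003]
ft_force: [0.7, 0.4, -0.1]
finger_gap: 0.0103
time: 35.22
ee_pos: [0.6567, 0.1051, 0.2492]
eef_rot: [2.141, 2.296, 0.005]
ft_force: [-0.2, 0.2, 1.3]
finger_gap: 0.0104
```

View pics/w26.png

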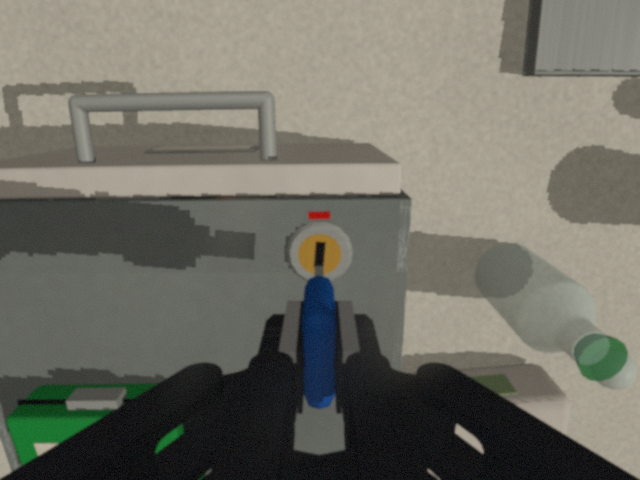

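View pics/s26.png

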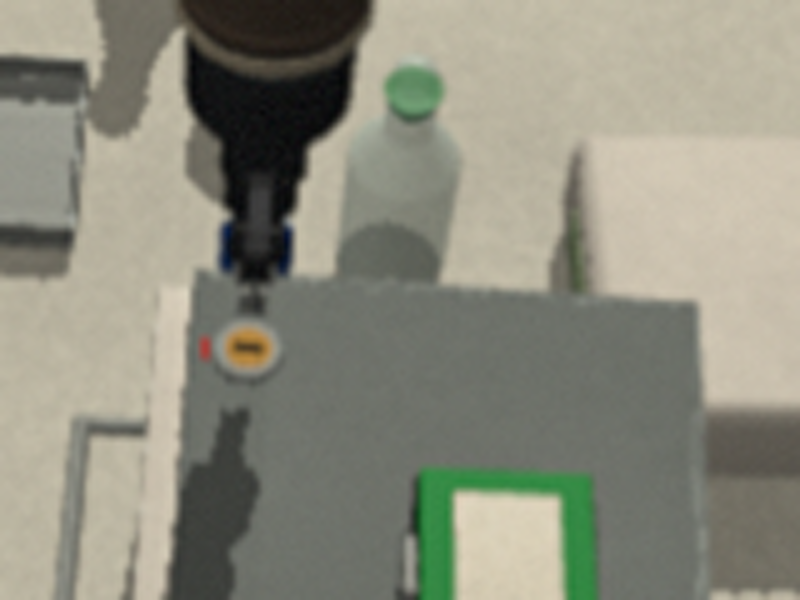

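```bash
python3 -m jog '[[[0.5,-0.4,-0.4,0,0,0],[1,-0.77,-0.3,0,0,0],[1,-0.77,0,0,0,0],[1,-0.77,0,0,0,0],[1,-0.77,0,0,0,0],[1,-0.77,0,0,0,0],[1,-0.77,0,0,0,0],[1,-0.77,0,0,0,0],[1,-0.77,0,0,0,0],[1,-0.77,0,0,0,0]]]'
python3 - <<'E'
from h import *
import time
delta([.4606,.330,.2],np.radians(94.5))
w=cam("wrist");save(w["image"],"w27.png")
c=np.array([.4506,.329,.022])
for dx,dy in [(85,65),(85,-65),(-85,-65),(-85,65)]:
    a=np.radians(5);print(proj(w,c+np.array([dx*np.cos(a)-dy*np.sin(a),dx*np.sin(a)+dy*np.cos(a),0])/1e3))
E
```

```text
time: 36.15
ee_pos: [0.4941, 0.2853, 0.2601]
eef_rot: [-2.142, -2.298, 0.001]
ft_force: [-0.2, 0.1, 0.1]
finger_gap: 0.0107
shift units [ 2.35 -1.51  3.01] turn units [-0.01  0.01 -0.09] q [-0.05  0.44 -0.81  1.62  0.34  1.23  0.72] t 36.15
[436.83862207 242.95743654]
[300.83009491 245.11993166]
[294.95552189  52.56884666]
[449.32912551  50.62023185]
```

View pics/w27.png

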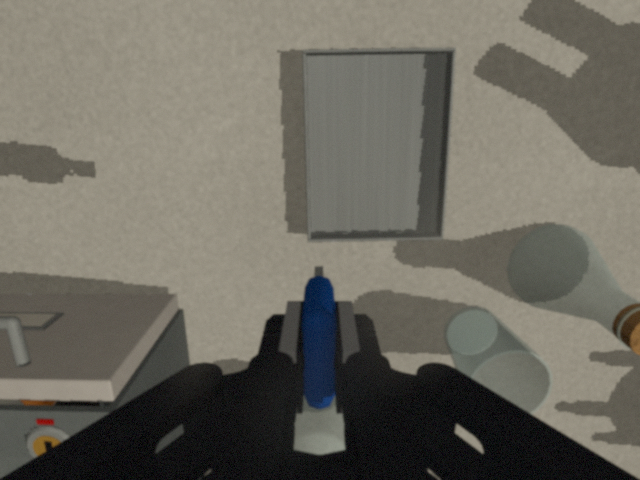

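```bash
python3 -m jog '[[[0.85,-0.55,0,0,0,0],[0.85,-0.55,0,0,0,0],[0.86,-0.55,0,0,0,0],[0,0,0,-1,0,0],[0,0,0,-1,0,0],[0,0,0,-1,0,0],[0,0,0,-1,0,0],[0,0,0,-1,0,0],[0,0,0,-1,0,0],[0,0,0,0,0,0]]]'
python3 - <<'E'
from h import *
s=get_state();R=Ro.from_rotvec(s["eef_rot"]).as_matrix();print(R.round(3),s["qpos"].round(2))
print((R.T@(np.array([.4575,.334,.10])-s["ee_pos"])/.02).round(2),(R.T@np.array([0,0,-1])).round(3))
w=cam("wrist");save(w["image"],"w28.png")
sc=cam("scene");save(sc["image"],"s28.png",(200,60,400,210),4)
E
```

```text
time: 37.03
ee_pos: [0.4558, 0.333, 0.2592]
eef_rot: [1.858, 2.003, 0.538]
ft_force: [-1.2, -0.3, -1.0]
finger_gap: 0.0106
[[-0.075  0.862  0.501]
 [ 0.997  0.065  0.036]
 [-0.002  0.503 -0.864]] [-0.35  0.2  -0.73  2.03  0.82  0.82  0.07]
[ 0.06 -3.92  6.92] [ 0.002 -0.503  0.864]
```

View pics/w28.png

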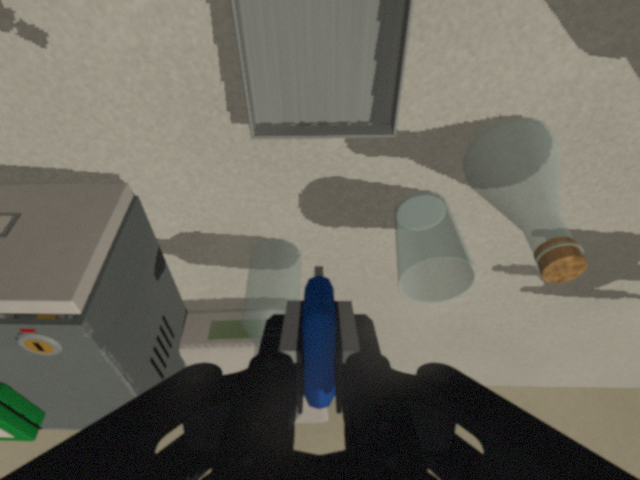

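View pics/s28.png

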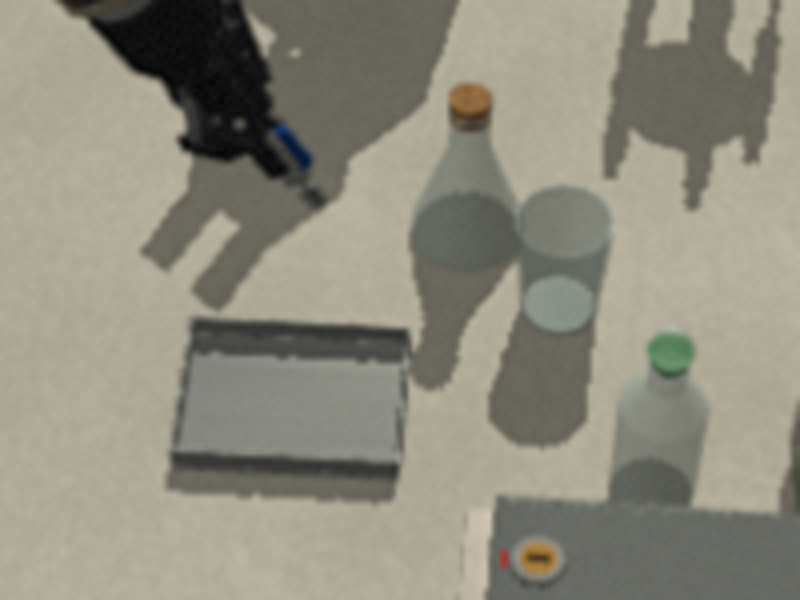

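```bash
python3 -m jog '[[[0.06,-0.49,0.86,0,0,0],[0,-0.49,0.86,0,0,0],[0,-0.49,0.86,0,0,0],[0,-0.49,0.86,0,0,0],[0,-0.49,0.86,0,0,0],[0,-0.49,0.86,0,0,0],[0,-0.49,0.86,0,0,0],[0,-0.49,0.86,0,0,0],[0,0,0,0,0,0],[0,0,0,0,0,0]]]'
python3 - <<'E'
from h import *
s=get_state();R=Ro.from_rotvec(s["eef_rot"]).as_matrix();print(s["qpos"].round(2))
print((R.T@(np.array([.4575,.334,.05])-s["ee_pos"])/.02).round(2),"tip",s["ee_pos"]+R[:,2]*.042)
w=cam("wrist");save(w["image"],"w29.png")
sc=cam("scene");save(sc["image"],"s29.png",(200,60,400,210),4)
E
```

```text
time: 37.97
ee_pos: [0.4612, 0.3337, 0.101]
eef_rot: [1.867, 1.999, 0.531]
ft_force: [-0.1, -0.6, 0.5]
finger_gap: 0.0107
[-0.51  0.45 -0.59  2.2   1.31  0.69 -0.5 ]
[ 0.03 -1.43  2.12] tip [0.48209821 0.33502603 0.06456384]
```

View pics/w29.png

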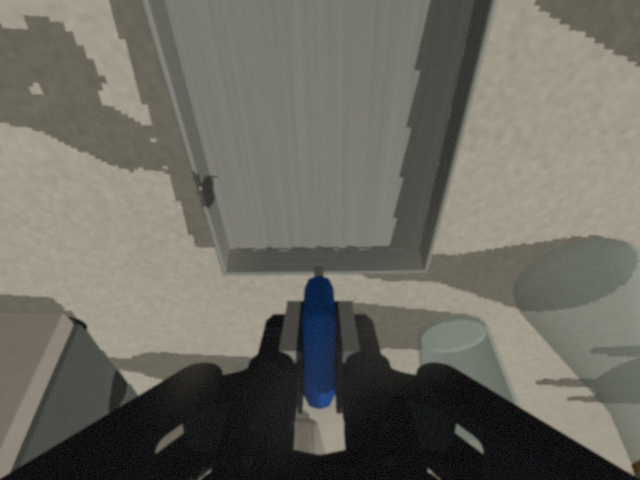

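View pics/s29.png

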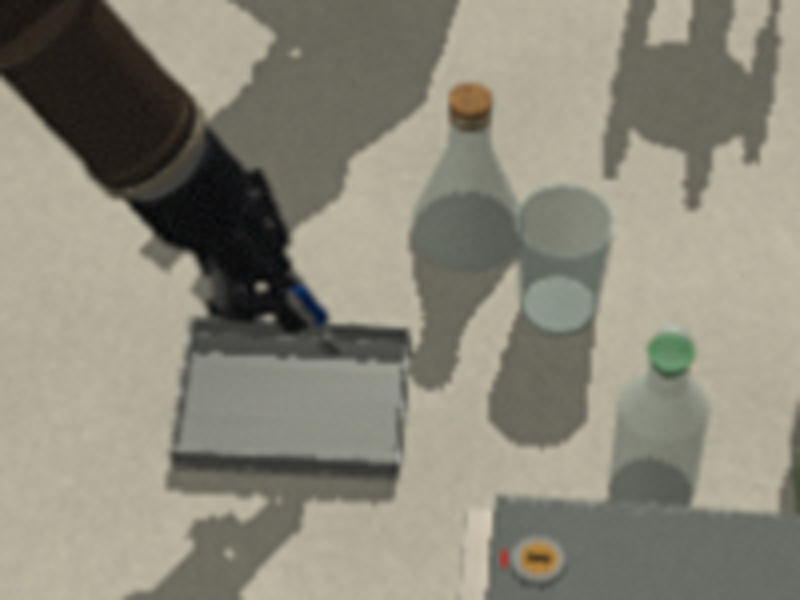

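Run:
```python
from h import *
sc=cam("scene")
for X in ([.482,.335,.0646],[.482,.335,.003],[.4475,.334,.003],[.4475,.334,.022]): print((proj(sc,X)-[200,60])*4)
s=get_state();R=Ro.from_rotvec(s["eef_rot"]).as_matrix();print((R.T@(np.array([.4575,.333,.048])-s["ee_pos"])/.02).round(2))
for p,z in [((192,320),.022),((408,330),.022),((400,465),.022),((175,455),.022)]: print(onz(sc,200+p[0]/4,60+p[1]/4,z).round(4))
```

```text
[334.47655658 351.73081699]
[337.30056755 403.99736504]
[291.99210674 399.57558013]
[290.70874101 383.77795359]
[-0.07 -1.55  2.28]
[0.3615 0.3837 0.022 ]
[0.5258 0.3987 0.022 ]
[0.5401 0.272  0.022 ]
[0.376  0.2562 0.022 ]
```

```bash
python3 -m jog '[[[-0.1,-0.45,0.7,0,0,0],[-0.05,-0.45,0.7,0,0,0],[0,-0.4,0.6,0,0,0],[0,-0.2,0.25,0,0,0],[0,0,0,0,0,0],[0,0,0,0,0,0]]]'
python3 - <<'E'
from h import *
w=cam("wrist");save(w["image"],"w30.png")
sc=cam("scene");save(sc["image"],"s30.png",(220,110,340,210),6)
E
```

```text
time: 38.62
ee_pos: [0.4577, 0.3313, 0.0487]
eef_rot: [1.865, 1.999, 0.537]
ft_force: [1.1, 0.2, -0.6]
finger_gap: 0.0103
```

View pics/w30.png

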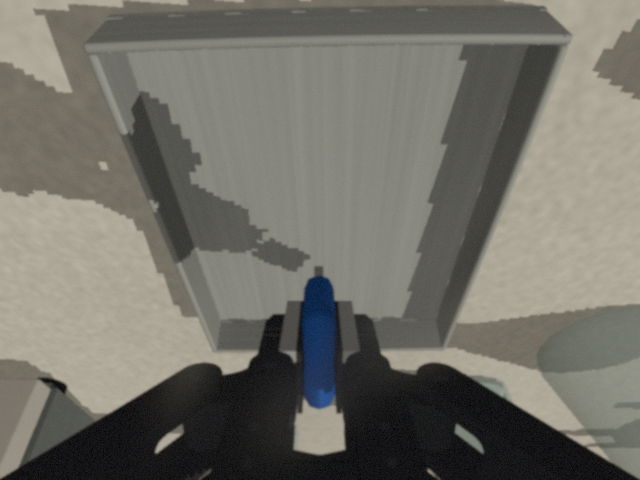

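View pics/s30.png

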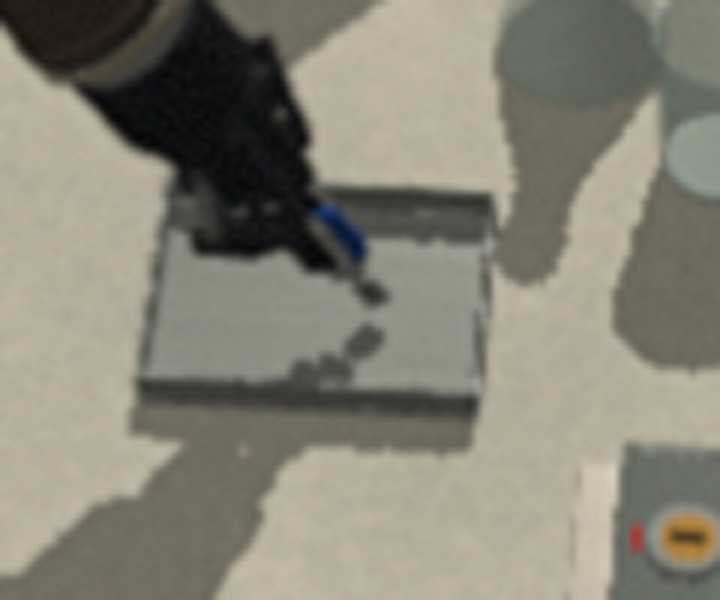

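```bash
python3 -m jog '[[[0,-0.12,0.21,0,0,0],[0,0,0,0,0,0]]]';python3 -m jog '[[[0,-0.06,0.1,0,0,0],[0,0,0,0,0,0]]]';python3 -m jog '[[[0,-0.06,0.1,0,0,0],[0,0,0,0,0,0]]]'
```

```text
time: 38.88
ee_pos: [0.4576, 0.331, 0.0431]
eef_rot: [1.865, 1.999, 0.537]
ft_force: [0.9, 0.2, -0.8]
finger_gap: 0.0104
time: 39.05
ee_pos: [0.4577, 0.3312, 0.0414]
eef_rot: [1.864, 1.999, 0.538]
ft_force: [-3.6, -2.1, 10.6]
finger_gap: 0.0101
time: 39.22
ee_pos: [0.4579, 0.3314, 0.0405]
eef_rot: [1.862, 1.998, 0.541]
ft_force: [-11.1, -5.2, 28.6]
finger_gap: 0.0106
```

```bash
python3 -m jog '[[[0,0.1,-0.17,0,0,0],[0,0,0,0,0,0]]]'; python3 -m jog '[[[0,0,0,0,0,0],[0,0,0,0,0,0],[0,0,0,0,0,0],[0,0,0,0,0,0],[0,0,0,0,0,0]]]' 0.6
python3 - <<'E'
from h import *
w=cam("wrist");save(w["image"],"w31.png")
sc=cam("scene");save(sc["image"],"s31.png",(220,110,340,210),6)
E
```

```text
time: 39.38
ee_pos: [0.4574, 0.3312, 0.043]
eef_rot: [1.865, 2.0, 0.537]
ft_force: [0.5, 0.7, -0.0]
finger_gap: 0.0101
time: 39.8
ee_pos: [0.4571, 0.3309, 0.0419]
eef_rot: [1.865, 2.0, 0.535]
ft_force: [-0.7, -0.3, 0.0]
finger_gap: 0.0513
```

View pics/w31.png

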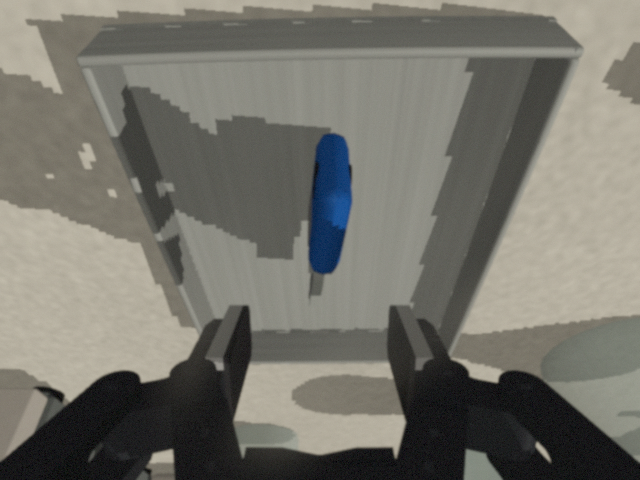

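View pics/s31.png

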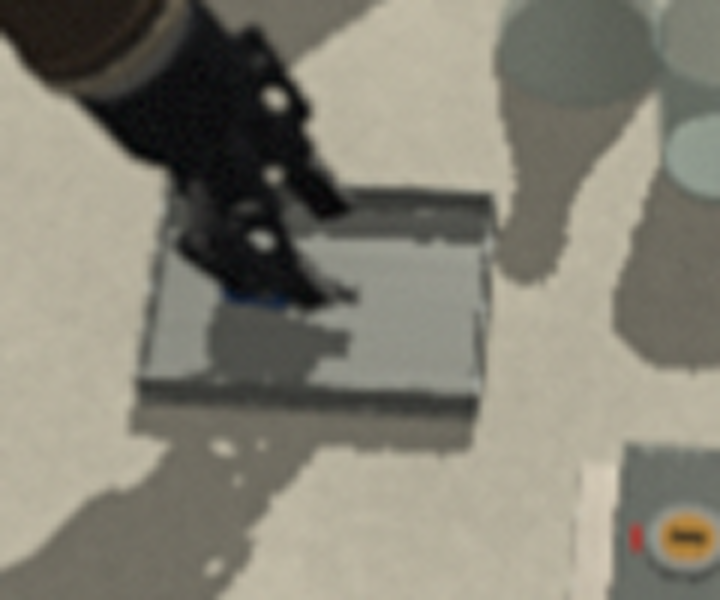

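```bash
python3 -m jog '[[[0,0.2,-0.4,0,0,0],[0,0.5,-0.86,0,0,0],[0,0.5,-0.86,0,0,0],[0,0.5,-0.86,0,0,0],[0,0.5,-0.86,0,0,0],[0,0.5,-0.86,0,0,0],[0,0.5,-0.86,0,0,0],[0,0.5,-0.86,0,0,0],[0,0,0,0,0,0],[0,0,0,0,0,0]]]'
python3 -m jog '[[[0,0,-1,0,0,0],[0,0,-1,0,0,0],[0,0,-1,0,0,0],[0,0,-1,0,0,0],[0,0,-1,0,0,0],[0,0,0,0,0,0],[0,0,0,0,0,0]]]'
python3 - <<'E'
from h import *
w=cam("wrist");save(w["image"],"w32.png")
sc=cam("scene");save(sc["image"],"s32.png",(200,60,440,240),3)
t=cam("top");save(t["image"],"t32.png")
E
```

```text
time: 40.73
ee_pos: [0.4575, 0.3311, 0.1914]
eef_rot: [1.865, 1.998, 0.539]
ft_force: [0.2, -1.6, -0.8]
finger_gap: 0.051
time: 41.32
ee_pos: [0.4072, 0.3273, 0.2768]
eef_rot: [1.864, 2.0, 0.537]
ft_force: [-0.1, -0.1, -0.5]
finger_gap: 0.0511
```

View pics/w32.png

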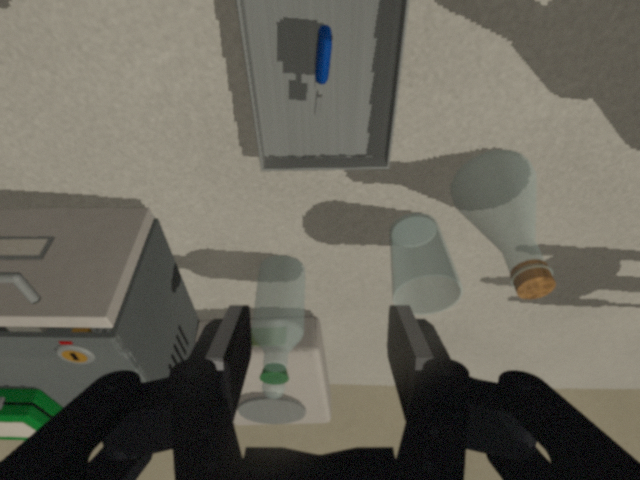

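View pics/s32.png

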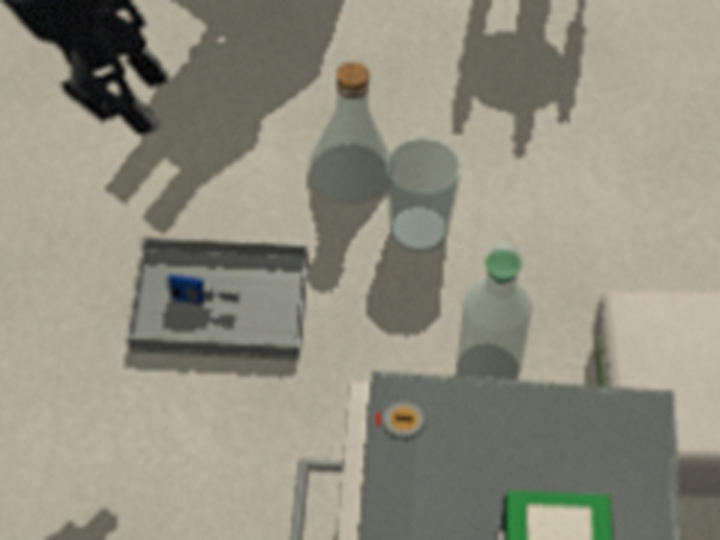

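View pics/t32.png

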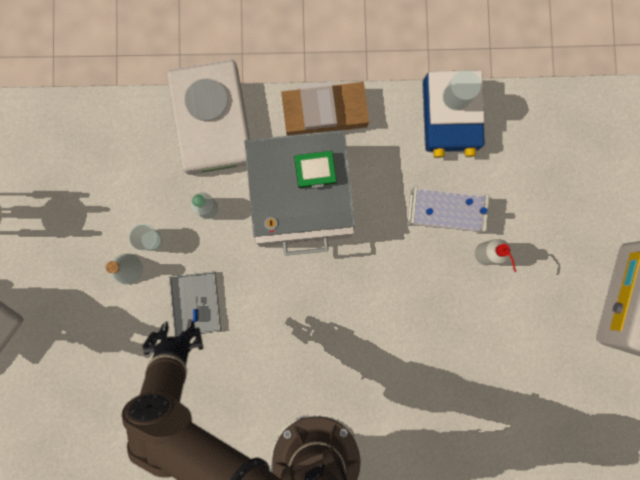

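```bash
python3 -c "
from station import close_job
print(close_job())"
```

```text
the job is handed in; nothing more can be done
None
```

The job is done and handed in at about 41 s of the 72 s allowed. No force reading came near the limits; the highest was about 48 N at the wrist, against the 120 N limit. I did not re-measure the bystanders' shift from the start.

**What I did:** I turned the key a quarter turn clockwise and pulled the drawer about 143 mm out. I stood the amber bottle in the middle bay and let it go. I pushed the drawer home until it met a hard stop, turned the key back, drew it straight up and laid it in the tray.

**What the last checks showed:**
- **Drawer:** its handle was back at its starting position in the picture. The narrow gap above the drawer front stayed the same under a 35 N push, so I took it as the cabinet's design.
- **Bottle:** it stood upright in the bay before I pushed the drawer in. After that it could only be seen through the gap, so its final pose was not measured.
- **Lock:** the slot was in line with the red mark after the key came out. The lock angle was judged from the pictures, not read.
- **Key:** it lies on its edge near the middle of the tray, let go and clear of the gripper.
- **Bystanders:** the bench looked unchanged in the last overhead picture.

**Where checks disagreed:** my first estimate of the bay was about 17 mm too far forward, because I had left out the thickness of the drawer front. I corrected it from the wrist camera before lowering the bottle. The tray also measured about 5 mm apart between cameras, which I allowed for.

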